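# Drift the display-stand strap into line and bolt it

### The arm

A 6-joint arm with a two-finger parallel gripper is mounted at the origin on the work surface. World frame = base frame: x ahead of the robot, y to its left, z up, the work surface at z = 0. Lengths are in m, angles in rad, forces in N, time in s.
With the tool pointing down it reaches from about 0.3 to 0.875 m from the base axis. Payload 6.4 kg.
Tool frame: the origin (TCP) lies midway between the tips of the shut fingers; the grasp point (between the pads) lies 19 mm behind it (ctrl.pinch_z is the distance from the TCP to the grasp point, in m); z points along the fingers, y is the line along which they close (so a half turn about z gives the same grasp; the last joint's range is limited). The gripper opens to 85 mm and grips with 20 to 120 N. Pads are 22 mm wide; open, the fingers measure 114 mm over their backs; the gripper's body (76 mm by 85 mm) begins 54 mm behind the grasp point. The pads swing forward as they close: fully open they stand 13 mm farther back than shut.
Start: joints at [-1.31, 0.181, 1.607, -0, 1.354, -0.206], TCP at [0.259, -0.513, 0.231] pointing down, gripper open.
Joint ranges: [-2.99, 2.99], [-0.89, 2.07], [0.3, 2.58], [-1.14, 4.28], [0, 2.63], [-3.12, 3.12]. Speed limits (rad/s): [2.57, 2.57, 3.01, 3.14, 3.14, 3.14].

### API

Orientations are given as a unit quaternion [w, x, y, z].
In Python, from bench import ctrl gives the robot as it stands.
- The arm moves only by the tool apply_moves, never from a script. Its argument "moves" is a list of rows, each an object with "jaw": the opening, from 0 (shut) to 1 (fully open); "offset": the shift along the tool's x, y, z in mm, a list of three; "rot": the turn, a rotation vector about the tool's x, y, z in degrees, a list of three. In form: [{"jaw": jaw, "offset": [dx, dy, dz], "rot": [ax, ay, az]}, ...]. A call has exactly 5 rows; each row shifts and turns the commanded pose from where the row before left it, along the tool's axes as they then stand; what a row does not reach is not made up. A row lasts 1/8 s, in which the tool goes at most 62.5 mm and 10.7 degrees, less where a joint would pass 70% of its speed; a pose out of reach is approached as far as the arm can. A call is refused whole if a number of a shift passes 62.5 or a number of a turn 10.7, either way. A call with a gripper value outside its range is refused whole. The fingers move at their own pace and stop on an object; the grip force is fixed at half the most. Time passes only in rows, so rows that do not move let the fingers close, or fill a call up. It gives the time, the measured TCP pose, the force, the opening and the grip force at its end, in the units of the state.
- ctrl.get_obs(): the state, without advancing time (a new reading comes with each control period).
- ctrl.camera(name): name is "side" or "top"; returns (picture, depth): 420x560x3 uint8, red, green, blue; 420x560 float32, m along the optical axis (not along the pixel's ray), 0 where there is no reading.
- ctrl.camera_params(name): a dict with "K" (3x3 intrinsics, pixels), "cam_to_world" (4x4, takes a point from camera to world coordinates). Camera axes: x right, y down, z forward; pixel columns grow to the right and rows downward; lengths in m; the calibration is good to about 2 mm. A picture is of the moment at which its call begins. camera_params takes no time and is no camera call.
- ctrl.hand_in(): hands the job in; it is judged then, once.
Trained networks look in the newest picture that a camera, given by its name, has taken for a name from the list of things; names that differ only in an ending like _2 or _b are one class to them, and where a whole thing is asked for, a point or a joint stands for the part that bears it (a point fixed in the world has none). Each returns a list of dicts, best first, with "score" (0 to 1); they miss things now and then, are a little off and sometimes report something else, mostly with a low value. They report only what shows in the picture. A call takes as long as a camera call. They do not tell look-alikes from the thing itself.
- ctrl.outline_of(camera, target): "region" (420x560 bool, what is visible of it) and "position" ([column, row] in pixels, amid what is visible of it).
The state is a dict: "time_s": time; "q": joint angles; "dq": joint speeds; "joint_efforts": joint torques, N m; "eef_pos": TCP position; "eef_rot": TCP orientation; "wrist_force": force on the tool from outside, world axes, zero at the start; "torque": the same for the moment, N m; "opening": opening from 0.0 (shut) to 1.0 (fully open); "grasp_force": force on a finger pad.
Only numpy, scipy, OpenCV 4.12 (cv2) and the standard library are available. Lean on these libraries where they do the work, as an engineer would, in place of code of your own. Each camera call takes 0.05 s, during which the arm holds its last target. There are 200 camera calls.

### The job

The foot strap of the armour display stand has swung several millimetres off the bolt hole in the eccentric bush beneath it. Take the tapered drift from the wooden block, work it gently down through both holes until its handle sits on the strap so that the holes are pulled into line, stand the drift back in the block, then put the bolt fully home through both holes. Move the strap with the drift only, never force the drift or the bolt hard against the stand, and leave the other things alone.

Things in the scene. Friction and masses are not known exactly. Their poses are not given: they have to be found in the camera images.
- seat (a point): Centre of the stand's square eccentric bush (42 mm, dark steel), on its top face, 70 mm above the bench; z up, y along the channel to the mast, x across. The lower bolt hole, 20 mm in diameter, 12 mm deep, open below to the channel's floor, runs through the bush 6 mm off this point, in an unknown direction, at least 50 degrees off +x (the bush does not turn). Part of it shows through the slot.
- strap_hole (a point): Centre of the bolt slot in the foot strap, on the strap's top face, 78.5 mm above the bench: 20 mm wide across the strap (x), 33 mm along it (y). The strap: bright steel bar 50 mm wide, 8 mm thick, 0.5 mm over the bush; it swings level about the mast stub, 130 mm from here along its +y. It starts 8.3 to 8.9 mm off seat along the stand's +x, about 3 N here moves it, and it stays where left. z up.
- strap (a joint): Swing of the strap about the mast stub, rad; positive carries the strap's slot to the stand's +x by 130 mm per rad; 0 when the slot is centred on the bush. In line with the true lower hole it lies between -0.05 and 0.03.
- drift_mid (a point): Tapered drift, dark steel, about 350 g, 120 mm tall, point down in the block. This point: on its axis half-way up, at the shoulder (flat underside of the handle). Above: round handle, 30 mm diameter, 60 mm tall, top 6 mm bevelled (the tallest thing in the block). Below: 24 mm of straight shank 19 mm in diameter, then a 36 mm oiled taper to a 3 mm tip, 60 mm under the shoulder. z up its axis.
- bolt_mid (a point): Bolt, bright steel, 180 g, 68 mm tall, standing in one of the block's holes. This point is on its axis half-way up, at the flat underside of the head. Above it a lobed round head 30 mm in diameter and 34 mm tall; below it a straight shank 17 mm in diameter, 34 mm long, the last 6 mm tapered to 12 mm. z along its axis, up.
- punch_mid (a point): Pin punch, a bystander standing in the remaining hole of the block: thin handle 14 mm in diameter, 50 mm above the block; this point is on its axis half-way up, level with the block's top. Leave it.
- block_top (a point): Centre of the top face of a fixed wooden block 200 mm (x) by 70 mm (y), 66 mm high. Three upright holes 21 mm in diameter, right through, lie on its x axis at -65, 0 and +65 mm. The drift, the bolt and the punch stand in them in any order, each resting on its shoulder.
- tub: Green plastic tub, 110 mm wide, 65 mm high, origin under its centre. Bystander.
- jar: Black lidded jar, 90 mm wide, 105 mm high, origin under its centre. Bystander.
- hammer: Hammer lying on the bench, origin at the middle of its underside. Bystander.
- brush: Brush lying on the bench, origin at the middle of its underside. Bystander.
- cup: White cup, 76 mm wide, 85 mm high, origin under its centre. Bystander.
- collar: Loose steel ring, 56 mm wide, 22 mm high, origin under its centre. Bystander.
- stand: Stand: dark steel channel fixed to the bench, 100 mm wide (x), 230 mm long (y), 70 mm high, with its strap and a mast stub 30 mm thick, 60 mm tall over the strap. Origin on the bench straight under the point seat, axes as there.
- drift: The drift, origin at its tip.
- bolt: The bolt, origin at the foot of its shank.
There are look-alikes about, which are no part of the job. Leave any orange look-alike of the stand alone. Leave any green look-alike of the bolt alone.

How it is judged:
By the outcome, as a careful person would: the job done as asked, in the order asked, and still so for the second after the job is handed in, with the robot touching nothing.
It also fails if it takes over 72 s, if anything falls off the work surface, if the arm or the gripper's body presses on something with over 40 N, if the wrist force passes 120 N, or if a joint passes its speed limit or range.

## Working session

There is one attempt and no reset: what is moved stays moved. The work goes in short steps, Python scripts to look and compute and a tool call to move; the robot and the scene stay as the last step left them, time stands still between calls to the robot, and variables do not carry over. Pictures are saved under pics/ and viewed, at most 10 in all, crops included, and the job is handed in when it is done.

Besides the shell and the picture viewer there is one more tool, called after ">>>" by a JSON object that holds its "fn" and its "kwargs", one argument or row to a line. apply_moves: Moves the arm, as the interface text tells. Its arguments: {"type":"object","properties":{"moves":{"type":"array"}},"required":["moves"]}

```bash
ls; mkdir -p pics; python3 - <<'E'
from bench import ctrl
import cv2,numpy as np
o=ctrl.get_obs(); print(o)
for n in ("top","side"):
    im,d=ctrl.camera(n); cv2.imwrite(f"pics/{n}0.png",im[:,:,::-1]); np.savez(f"{n}0.npz",im=im,d=d)
    p=ctrl.camera_params(n); print(n,p)
    for t in ["drift_mid","bolt_mid","punch_mid","block_top","seat","strap_hole","stand"]:
        for r in ctrl.outline_of(n,t)[:4]: print(t,round(r["score"],2),np.round(r["position"],1),r["region"].sum())
E
```

```text
pics
{'time_s': 0.0, 'q': array([-1.31028904e+00,  1.81538406e-01,  1.60799207e+00,  3.50166989e-05,
        1.35379950e+00, -2.06293929e-01]), 'dq': array([-4.65921264e-04, -9.27360670e-04, -4.51539546e-04,  6.91169546e-04,
       -2.40709778e-05, -4.21606973e-04]), 'joint_efforts': array([ 2.00654863e-04, -4.44864500e+01, -3.51339519e+01, -1.77757342e-04,
        9.25336877e-03,  1.91059951e-05]), 'eef_pos': array([ 0.2586545 , -0.51293264,  0.23039334]), 'eef_rot': array([-8.68803871e-04,  9.72886013e-01,  2.31283487e-01, -6.45540409e-06]), 'wrist_force': array([-0.16308133, -0.50341437,  0.32111849]), 'torque': array([-0.02971918, -0.04153877,  0.02053116]), 'grasp_force': 0.0, 'opening': 1.0072654195230817}
top {'K': array([[397.74183048,   0.        , 277.87243236],
       [  0.        , 397.74183048, 206.81185399],
       [  0.        ,   0.        ,   1.        ]]), 'cam_to_world': array([[ 0.01734411, -0.98209588,  0.18758162,  0.45136587],
       [-0.99965027, -0.01328698,  0.02286452, -0.05424031],
       [-0.01996276, -0.18791258, -0.98198287,  0.94944433],
       [ 0.   
[... 635 characters left out ...]
m_to_world': array([[ 0.99504011, -0.04898804,  0.08657565,  0.4856448 ],
       [-0.09935276, -0.5324672 ,  0.84059961, -1.03062418],
       [ 0.00491936, -0.84503187, -0.53469332,  0.70511649],
       [ 0.        ,  0.        ,  0.        ,  1.        ]])}
drift_mid 0.87 [235.5 238. ] 353
drift_mid 0.29 [339.  231.6] 290
drift_mid 0.17 [267.4 190.2] 781
bolt_mid 0.81 [249.8 289.9] 347
bolt_mid 0.71 [262.  245.5] 286
punch_mid 0.42 [292.7 246.6] 150
block_top 0.72 [266.9 264. ] 2867
seat 0.67 [268.8 200. ] 2149
seat 0.59 [334.2 178.9] 2085
seat 0.25 [268.1 185.4] 798
strap_hole 0.84 [268.3 184.3] 744
strap_hole 0.8 [332.8 166.4] 635
stand 0.6 [336.5 177.1] 2217
stand 0.56 [266.  199.5] 2134
```

```bash
python3 - <<'E'
import cv2,numpy as np
a=cv2.imread("pics/top0.png");b=cv2.imread("pics/side0.png")
c=np.hstack([cv2.resize(a[90:340,130:440],(400,323)),cv2.resize(b[120:320,180:380],(400,400))[:323]])
cv2.imwrite("pics/full.png",cv2.resize(np.hstack([a,b]),(800,300)))
t=cv2.resize(a[90:330,120:440],(800,600),interpolation=cv2.INTER_CUBIC);cv2.imwrite("pics/topc.png",t)
s=cv2.resize(b[120:345,170:470],(800,600),interpolation=cv2.INTER_CUBIC);cv2.imwrite("pics/sidec.png",s)
E
```

```text
(no output)
```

View pics/topc.png

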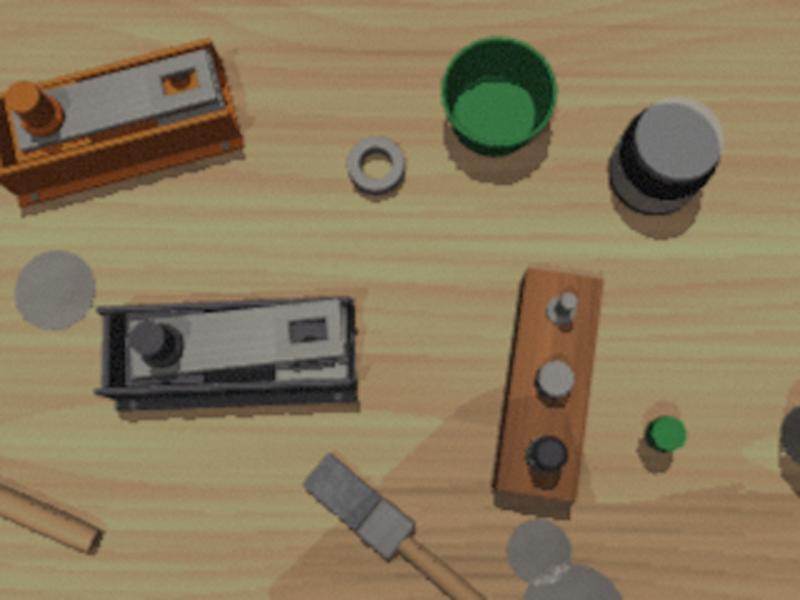

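View pics/sidec.png

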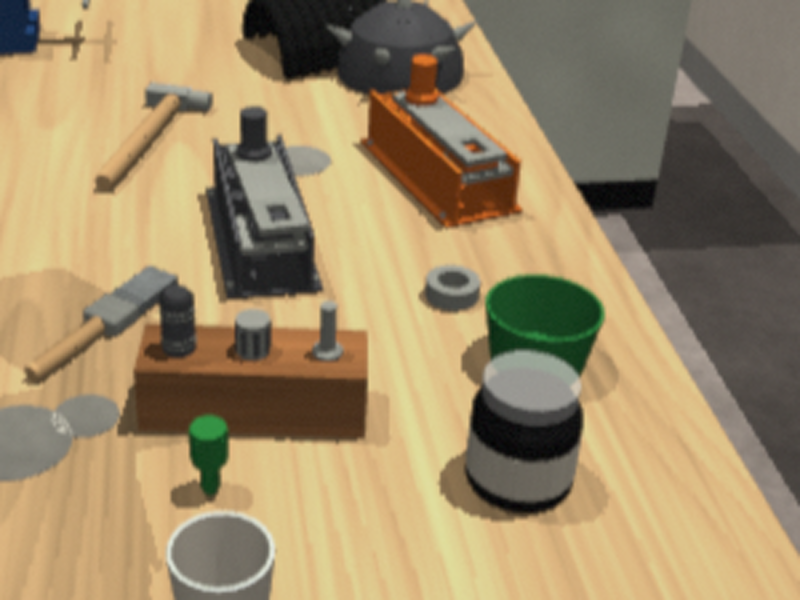

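The top view shows two stands: dark at (210,231) and orange at (163,136). The dark one is mine, and its strap is swung to +x. It also shows two bolts: bright in the block at about (342,241), and green outside it at (386,263). The block one is mine. The drift is the dark handle at about (340,272) top and (235,238) side. The punch is at (346,212). Next I'll measure from both views.

```bash
cat > h.py <<'E'
import numpy as np,cv2
from bench import ctrl
P={n:ctrl.camera_params(n) for n in("top","side")}
def cloud(n,d):
    K=P[n]["K"];T=P[n]["cam_to_world"];v,u=np.mgrid[:420,:560]
    c=np.stack([(u-K[0,2])/K[0,0]*d,(v-K[1,2])/K[1,1]*d,d],-1)
    w=c@T[:3,:3].T+T[:3,3]; w[d==0]=np.nan; return w
def onz(n,u,v,z):
    K=P[n]["K"];T=P[n]["cam_to_world"]
    r=T[:3,:3]@np.array([(u-K[0,2])/K[0,0],(v-K[1,2])/K[1,1],1]); return T[:3,3]+r*(z-T[2,3])/r[2]
def proj(n,p):
    K=P[n]["K"];T=P[n]["cam_to_world"];c=T[:3,:3].T@(np.asarray(p)-T[:3,3]);u=K@c;return u[:2]/u[2]
def fitc(p):
    A=np.c_[2*p,np.ones(len(p))];s=np.linalg.lstsq(A,(p**2).sum(1),rcond=None)[0];return s[:2],np.sqrt(s[2]+s[:2]@s[:2])
E
python3 - <<'E'
from h import *
D={n:np.load(n+"0.npz") for n in("top","side")}
for n in D:
    w=cloud(n,D[n]["d"])
    # bench
    print(n,"bench z",np.nanmedian(w[...,2][(w[...,2]<.02)]))
    def sel(cu,cv,r,z0,z1):
        s=w[max(cv-r,0):cv+r,max(cu-r,0):cu+r].reshape(-1,3); return s[(s[:,2]>z0)&(s[:,2]<z1)]
    b=sel(*((340,245) if n=="top" else (267,255)),60,.058,.072)
    # block plane
    c=w[...]
    r=cv2.minAreaRect((b[:,:2]*1000).astype(np.float32));print("block",len(b),np.median(b[:,2]),r)
    for nm,(u,v),z0,z1 in [("drift",(340,270) if n=="top" else (236,232),.118,.14),("bolt",(342,241) if n=="top" else(265,241),.09,.11),("punch",(346,213) if n=="top" else(293,240),.105,.13)]:
        s=sel(u,v,11,z0,z1)
        if len(s): print(nm,len(s),np.median(s[:,2]),s.mean(0), s.min(0),s.max(0))
    s=sel(*((205,230) if n=="top" else(270,195)),50,.073,.085)
    r=cv2.minAreaRect((s[:,:2]*1000).astype(np.float32));print("strap",len(s),np.median(s[:,2]),r)
    s=sel(*((190,230) if n=="top" else(262,170)),40,.13,.15)
    print("mast",len(s),s.mean(0),s.min(0),s.max(0))
    s=sel(*((210,231) if n=="top" else(268,200)),60,.062,.071)
    r=cv2.minAreaRect((s[:,:2]*1000).astype(np.float32));print("chan",len(s),np.median(s[:,2]),r)
E
```

```text
top bench z -0.00010127737226062195
block 2562 0.06653713147616958 ((536.4644775390625, -214.66168212890625), (156.46621704101562, 200.30203247070312), 81.8601303100586)
drift 167 0.12461108066512128 [ 0.47777604 -0.1625373   0.12447192] [ 0.46315426 -0.17710958  0.11845612] [ 0.49166788 -0.14861312  0.13063625]
bolt 167 0.09999918290659315 [ 0.5416067  -0.17152534  0.09974592] [ 0.52662911 -0.18773281  0.09008151] [ 0.55631925 -0.15627656  0.10470511]
punch 41 0.1164073071932945 [ 0.60581376 -0.18094197  0.11543105] [ 0.59950464 -0.18805474  0.10605865] [ 0.61274838 -0.17469204  0.12034876]
strap 1510 0.07899928727588595 ((569.8616333007812, 123.60350799560547), (78.93769836425781, 213.49449157714844), 3.381206512451172)
mast 126 [0.56744926 0.17229962 0.13157561] [0.5533342  0.15758863 0.13001408] [0.58113273 0.18760764 0.13400138]
chan 740 0.06932733833652421 ((570.62158203125, 121.37092590332031), (80.70437622070312, 229.6798095703125), 3.3335354328155518)
side bench z -0.0013021776464924306
block 1827 0.06541527349270337 ((548.8609619140625, -107.4637451171875), (385.17877197265625, 198.80674743652344), 81.61689758300781)
drift 88 0.12391517972332272 [ 0.47510334 -0.170181    0.12328809] [ 0.46209079 -0.1814317   0.11803141] [ 0.48924504 -0.15539775  0.12765302]
bolt 128 0.09859875074734537 [ 0.53914344 -0.17910479  0.09755557] [ 0.52432241 -0.19373082  0.09003963] [ 0.55465711 -0.15606079  0.10257864]
punch 40 0.11394445339507214 [ 0.60241996 -0.18719433  0.11262952] [ 0.59661624 -0.19285574  0.1050034 ] [ 0.60867537 -0.17590129  0.11735576]
strap 530 0.07770415579669882 ((612.4207763671875, 184.20684814453125), (367.2381896972656, 144.7682647705078), 63.29219436645508)
mast 16 [0.56421203 0.16860459 0.13069299] [0.55409971 0.16019114 0.13006356] [0.5781866  0.1811295  0.13250923]
chan 1544 0.06589626091794581 ((622.0000610351562, 129.31214904785156), (716.6338500976562, 235.02626037597656), 77.67481231689453)
```

```bash
python3 - <<'E'
from h import *
out=[]
for n,(u,v) in(("top",(243,222)),("side",(274,199))):
    f=[ctrl.camera(n) for _ in range(8)]
    im=np.mean([a for a,_ in f],0).astype(np.float32); d=np.nanmedian([np.where(b>0,b,np.nan) for _,b in f],0)
    np.savez(n+"_avg.npz",im=im,d=np.nan_to_num(d))
    c=im[v-18:v+18,u-24:u+24,::-1]; c=np.clip(c*1.6,0,255).astype(np.uint8)
    out.append(cv2.resize(c,(768,576) if 0 else (400,300),interpolation=cv2.INTER_CUBIC))
cv2.imwrite("pics/slot.png",np.hstack(out))
D=np.load("top_avg.npz");w=cloud("top",D["d"])
# heights around slot
print(np.round(w[214:230,232:256:2,2]*1000).astype(int))
g=D["im"].mean(-1); print(np.round(g[214:230,232:256:1]).astype(int))
# top-face masks
for nm,box,z0,z1 in[("blocktop",(325,190,365,295),.0645,.0685),("drift",(328,258,352,284),.12,.13),("bolt",(330,230,354,253),.095,.105),("mast",(170,210,200,240),.132,.145)]:
    a=w[box[1]:box[3],box[0]:box[2]].reshape(-1,3);s=a[(a[:,2]>z0)&(a[:,2]<z1)]
    r=cv2.minAreaRect((s[:,:2]*1000).astype(np.float32));c,R=cv2.minEnclosingCircle((s[:,:2]*1000).astype(np.float32))
    print(nm,len(s),np.round(s.mean(0)*1000,1),np.round(np.median(s[:,2])*1000,1),r,c,R)
E
```

```text
[[78 79 79 78 79 80 80 79 79 78 79 80]
 [79 79 79 78 79 79 78 79 78 80 79 80]
 [79 79 79 79 80 80 79 79 80 79 80 79]
 [79 80 80 79 79 79 77 74 71 80 78 81]
 [79 79 74 71 70 71 71 71 71 79 79 79]
 [80 80 70 70 70 71 71 71 71 78 79 79]
 [79 79 72 70 71 72 71 71 71 80 79 80]
 [79 80 71 70 70 70 71 71 71 79 79 80]
 [79 79 71 71 70 70 70 71 71 77 79 80]
 [79 79 70 71 71 71 69 70 70 71 79 79]
 [80 79 72 71 71 71 70 71 72 71 79 79]
 [81 79 70 70 70 61  6 70 72 71 79 78]
 [78 79 71 70 66  6 80 79 78 79 79 79]
 [79 80 79 80 78 79 79 79 79 79 79 78]
 [80 79 80 79 78 78 78 79 79 80 79 78]
 [79 79 79 79 78 79 79 78 82 78 81 79]]
[[134 134 136 136 134 135 134 135 135 135 134 136 136 135 136 137 138 137
  137 138 136 137 136 122]
 [135 135 135 136 136 137 136 137 137 136 136 136 135 136 136 135 135 134
  134 135 135 135 135 130]
 [135 135 135 135 135 134 134 134 134 133 134 134 130 128 122 119 120 112
  120 131 133 133 134 133]
 [133 132 132 130 128 124 121 120 110 105  99  95  94  89  84  76  75  67
  101 127 133 133 132 134]
 [131 131 129 105  86  81  77  75  67  62  55  53  54  49  47  45  41  
[... 1238 characters left out ...]
5927734, 199.833251953125), 81.86937713623047) (541.860107421875, -173.29098510742188) 104.69486236572266
drift 164 [ 477.9 -162.5  124.6] 125.2 ((478.2995910644531, -162.75421142578125), (26.371135711669922, 28.85757064819336), 0.6121212840080261) (477.845947265625, -162.88539123535156) 14.747475624084473
bolt 162 [ 541.9 -171.8  100.2] 100.4 ((542.5552978515625, -172.13414001464844), (28.84221076965332, 29.79794692993164), 69.86563110351562) (542.2407836914062, -172.50680541992188) 15.73399829864502
mast 21 [567.2 170.9 132.3] 132.2 ((567.3197631835938, 171.46250915527344), (19.91266632080078, 23.028472900390625), 29.853750228881836) (566.5875854492188, 171.322021484375) 13.885807037353516
```

View pics/slot.png

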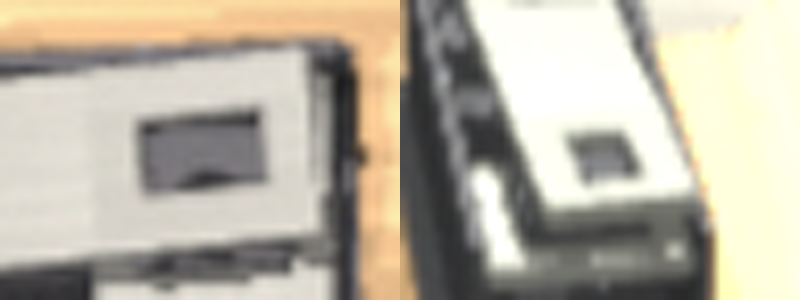

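The slot shows in the top view at columns 235–250 and rows 217–226. The lower hole's dark arc peeks out at its bottom edge, apex near (243.8,224), so the hole lies towards about −x. Next I'll compute positions and check them against the side view.

```bash
python3 - <<'E'
from h import *
mm=lambda a:np.round(np.asarray(a)*1000,1)
S=np.load("side_avg.npz");w=cloud("side",S["d"]);T=np.load("top_avg.npz");wt=cloud("top",T["d"])
for nm,box,z0,z1 in[("drift",(224,222,248,240),.1225,.13),("bolt",(252,230,276,246),.097,.105)]:
    a=w[box[1]:box[3],box[0]:box[2]].reshape(-1,3);s=a[(a[:,2]>z0)&(a[:,2]<z1)]
    print(nm,len(s),mm(s.mean(0)),mm(s.min(0)),mm(s.max(0)))
a=w[230:275,210:320].reshape(-1,3);s=a[(a[:,2]>.063)&(a[:,2]<.0675)]
print("block side",cv2.minAreaRect((s[:,:2]*1000).astype(np.float32)))
print("apex",mm(onz("top",243.8,224.1,.070)))
# slot: threshold polygon in top image (strap bright)
g=T["im"].mean(-1); m=((g<104)&(np.arange(420)[:,None]>215)&(np.arange(420)[:,None]<228)&(np.arange(560)>233)&(np.arange(560)<252)).astype(np.uint8)
c=max(cv2.findContours(m,0,2)[0],key=cv2.contourArea).reshape(-1,2)
p=np.array([onz("top",u,v,.0785)[:2]*1000 for u,v in c],np.float32);print("slot",cv2.minAreaRect(p))
M=cv2.moments(m,True);print("slot cen",mm(onz("top",M["m10"]/M["m00"],M["m01"]/M["m00"],.0785)))
# strap outline and channel wall edges
a=wt[195:260,165:260].reshape(-1,3)
s=a[(a[:,2]>.0755)&(a[:,2]<.083)]; print("strap",cv2.minAreaRect((s[:,:2]*1000).astype(np.float32)))
# walls: for each y bin, min/max x of points with z>.06
q=a[(a[:,2]>.064)&(a[:,2]<.0735)]
for y in range(10,230,20):
    b=q[abs(q[:,1]-y/1000)<.006]; t=s[abs(s[:,1]-y/1000)<.006]
    print(y,mm([b[:,0].min(),b[:,0].max()]) if len(b) else "",mm([t[:,0].min(),t[:,0].max()]) if len(t) else "")
E
```

```text
drift 56 [ 475.  -167.7  125. ] [ 464.5 -177.7  122.7] [ 487.1 -155.9  126.3]
bolt 86 [ 539.  -175.4   99.3] [ 524.6 -189.2   97.3] [ 552.6 -160.6  100.4]
block side ((538.859619140625, -175.22360229492188), (72.49079132080078, 198.96482849121094), 81.74505615234375)
apex [579.   41.8  70. ]
slot ((583.2025146484375, 43.56772994995117), (21.09148406982422, 34.394466400146484), 7.2287163734436035)
slot cen [583.3  43.4  78.5]
strap ((575.67919921875, 107.51567077636719), (50.27980422973633, 187.90692138671875), 6.960823059082031)
10 [537.  616.1] [562.6 585.1]
30 [536.7 616. ] [560.  609.7]
50 [534.3 613.4] [557.7 607.2]
70 [533.8 613. ] [555.1 604.6]
90 [533.5 610.4] [552.6 602. ]
110 [531.  610.2] [550.1 599.4]
130 [530.7 609.9] [547.6 597. ]
150 [528.7 607.3] [545.  594.4]
170 [527.9 607. ] [542.6 591.9]
190 [527.5 606.9] [540.  589.1]
210 [525.4 604.2]
```

```bash
cat >> h.py <<'E'
from scipy.spatial.transform import Rotation as Ro
def pose():
    o=ctrl.get_obs();q=o["eef_rot"];return np.array(o["eef_pos"])*1000,Ro.from_quat([q[1],q[2],q[3],q[0]]),o
def plan(tgt,yaw,nrow,p=None,R=None):
    """rows (offset, rot z) from pose to tgt mm with tool x at yaw deg; also removes tilt"""
    if p is None:p,R,_=pose()
    G=Ro.from_euler("z",yaw,degrees=True)*Ro.from_euler("x",180,degrees=True)
    dv=(R.inv()*G).as_rotvec(degrees=True)/nrow; st=(np.array(tgt)-p)/nrow
    for i in range(nrow):
        off=np.round(R.inv().apply(np.array(p)+st*0+( (np.array(tgt)-p)/(nrow-i))-p),1);rot=np.round(dv,1)
        print(off.tolist(),rot.tolist())
        p=p+R.apply(off);R=R*Ro.from_rotvec(rot,degrees=True)
    print("end",np.round(p,1),"yaw",np.round(np.degrees(np.arctan2(*R.as_matrix()[[1,0],0])),2))
E
python3 - <<'E'
from h import *
plan([476.5,-164.5,190],81.9,10)
E
```

```text
[35.1, -21.4, 4.1] [0.0, 0.0, -5.5]
[37.0, -17.9, 4.1] [0.0, 0.0, -5.5]
[38.6, -14.3, 4.1] [0.0, 0.0, -5.5]
[39.8, -10.5, 4.1] [0.0, 0.0, -5.5]
[40.6, -6.6, 4.1] [0.0, 0.0, -5.5]
[41.0, -2.7, 4.2] [0.0, 0.0, -5.5]
[41.1, 1.2, 4.1] [0.0, 0.0, -5.5]
[40.8, 5.2, 4.2] [0.0, 0.0, -5.5]
[40.2, 9.0, 4.1] [0.0, 0.0, -5.5]
[39.1, 12.9, 4.2] [0.0, 0.0, -5.5]
end [ 476.5 -164.5  190. ] yaw 81.75
```

>>> {"fn": "apply_moves", "kwargs": {
  "moves": [
    {"jaw": 0.6,"offset": [35.1,-21.4,4.1],"rot": [0,0,-5.5]},
    {"jaw": 0.6,"offset": [37.0,-17.9,4.1],"rot": [0,0,-5.5]},
    {"jaw": 0.6,"offset": [38.6,-14.3,4.1],"rot": [0,0,-5.5]},
    {"jaw": 0.6,"offset": [39.8,-10.5,4.1],"rot": [0,0,-5.5]},
    {"jaw": 0.6,"offset": [40.6,-6.6,4.1],"rot": [0,0,-5.5]}
  ]
}}

```text
time_s: 2.22
eef_pos: [0.3682, -0.3379, 0.2108]
eef_rot: [0.0, 0.889, 0.457, 0.0]
wrist_force: [0.0, -1.1, -0.1]
opening: 0.602
grasp_force: 0.0
```

>>> {"fn": "apply_moves", "kwargs": {
  "moves": [
    {"jaw": 0.6,"offset": [41.0,-2.7,4.2],"rot": [0,0,-5.5]},
    {"jaw": 0.6,"offset": [41.1,1.2,4.1],"rot": [0,0,-5.5]},
    {"jaw": 0.6,"offset": [40.8,5.2,4.2],"rot": [0,0,-5.5]},
    {"jaw": 0.6,"offset": [40.2,9.0,4.1],"rot": [0,0,-5.5]},
    {"jaw": 0.6,"offset": [39.1,12.9,4.2],"rot": [0,0,-5.5]}
  ]
}}

```text
time_s: 2.85
eef_pos: [0.4772, -0.1633, 0.1901]
eef_rot: [0.0, 0.755, 0.656, 0.0]
wrist_force: [-0.4, -0.5, 0.2]
opening: 0.599
grasp_force: 0.0
```

```bash
python3 - <<'E'
from h import *
p,R,o=pose();print(p,R.as_euler("zyx",degrees=True),o["opening"],o["q"],o["wrist_force"])
f=[ctrl.camera("side") for _ in range(3)];im=np.mean([a for a,_ in f],0)
cv2.imwrite("pics/s1.png",cv2.resize(im[130:300,150:377,::-1].astype(np.uint8),(800,600),interpolation=cv2.INTER_CUBIC))
plan([476.5,-164.5,78],81.9,5)
E
```

```text
[ 477.22136582 -163.31657346  190.11145339] [-8.19263902e+01  2.97013079e-02  1.79979153e+02] 0.5988972443222134 [-5.65436416e-01  6.40978778e-02  1.82385026e+00 -3.10269786e-05
  1.25301187e+00 -4.24515751e-01] [-0.35019936 -0.49236299  0.17004401]
[-0.3, -0.0, 22.4] [-0.0, -0.0, 0.0]
[-0.4, -0.0, 22.3] [-0.0, -0.0, 0.0]
[-0.3, -0.1, 22.4] [-0.0, -0.0, 0.0]
[-0.4, -0.0, 22.3] [-0.0, -0.0, 0.0]
[-0.3, -0.1, 22.4] [-0.0, -0.0, 0.0]
end [ 476.5 -164.5   78. ] yaw 81.93
```

View pics/s1.png

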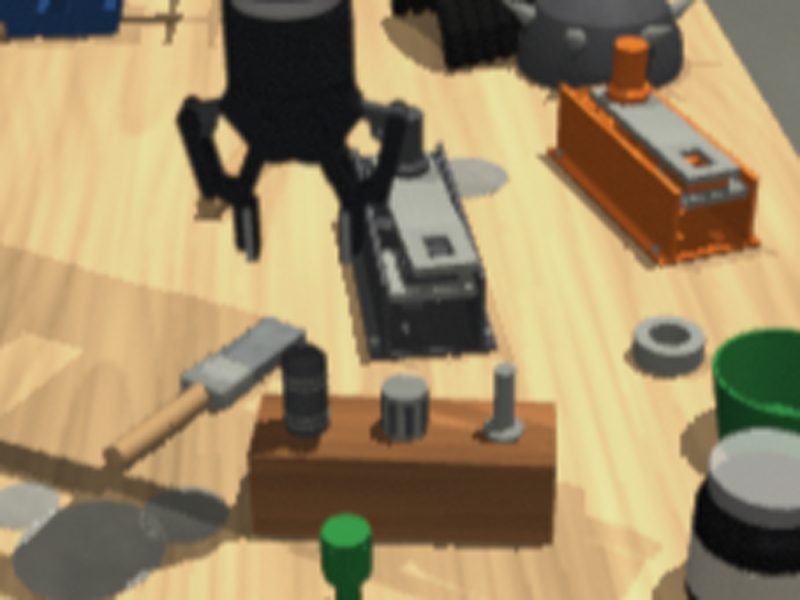

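The gripper hangs centred over the dark drift: tips at about x=250 and 350, drift at (305,390) in the crop. It is clear of the bolt at (405,405).

>>> {"fn": "apply_moves", "kwargs": {
  "moves": [
    {"jaw": 0.6,"offset": [-0.3,0,22.4],"rot": [0,0,0]},
    {"jaw": 0.6,"offset": [-0.4,0,22.3],"rot": [0,0,0]},
    {"jaw": 0.6,"offset": [-0.3,-0.1,22.4],"rot": [0,0,0]},
    {"jaw": 0.6,"offset": [-0.4,0,22.3],"rot": [0,0,0]},
    {"jaw": 0.6,"offset": [-0.3,-0.1,22.4],"rot": [0,0,0]}
  ]
}}

```text
time_s: 3.62
eef_pos: [0.4758, -0.1673, 0.0778]
eef_rot: [0.0, 0.757, 0.654, -0.0]
wrist_force: [-1.1, 0.0, -0.5]
opening: 0.599
grasp_force: 0.0
```

>>> {"fn": "apply_moves", "kwargs": {
  "moves": [
    {"jaw": 0.45,"offset": [0,0,0],"rot": [0,0,0]},
    {"jaw": 0.2,"offset": [0,0,0],"rot": [0,0,0]},
    {"jaw": 0.2,"offset": [0,0,0],"rot": [0,0,0]},
    {"jaw": 0.2,"offset": [0,0,0],"rot": [0,0,0]},
    {"jaw": 0.2,"offset": [0,0,0],"rot": [0,0,0]}
  ]
}}

```text
time_s: 4.25
eef_pos: [0.4761, -0.1662, 0.0786]
eef_rot: [0.0, 0.756, 0.654, -0.0]
wrist_force: [-0.6, -0.6, -1.1]
opening: 0.335
grasp_force: 59.4
```

>>> {"fn": "apply_moves", "kwargs": {
  "moves": [
    {"jaw": 0.2,"offset": [0,0,-10],"rot": [0,0,0]},
    {"jaw": 0.2,"offset": [0,0,-20],"rot": [0,0,0]},
    {"jaw": 0.2,"offset": [0,0,-25],"rot": [0,0,0]},
    {"jaw": 0.2,"offset": [0,0,-25],"rot": [0,0,0]},
    {"jaw": 0.2,"offset": [0,0,-20],"rot": [0,0,0]}
  ]
}}

```text
time_s: 4.88
eef_pos: [0.4763, -0.166, 0.1799]
eef_rot: [0.0, 0.756, 0.654, 0.0]
wrist_force: [-0.7, 0.7, -4.1]
opening: 0.328
grasp_force: 59.8
```

```bash
python3 - <<'E'
from h import *
p,R,o=pose();print(p,R.as_euler("zyx",degrees=True),o["opening"],o["wrist_force"],o["torque"])
res=[]
for n in("side","top"):
    f=[ctrl.camera(n) for _ in range(3)];im=np.mean([a for a,_ in f],0);d=np.median([b for _,b in f],0);np.savez("l_"+n,im=im,d=d)
    u,v=proj(n,[.476,-.166,.13]).astype(int);print(n,u,v,[proj(n,[.476,-.166,z]).round(1).tolist() for z in(.106,.166)])
    c=im[max(v-45,0):v+45,u-30:u+30,::-1];res.append(cv2.resize(c.astype(np.uint8),(400,600),interpolation=cv2.INTER_CUBIC))
cv2.imwrite("pics/l.png",np.hstack(res))
E
```

```text
[ 476.29156761 -166.04501418  179.86832775] [-8.17560597e+01  5.90013444e-02  1.79976083e+02] 0.3283290394736677 [-0.73510277  0.6808677  -4.11968578] [-0.01686403  0.0116646   0.0224163 ]
side 235 227 [[236.4, 236.4], [235.2, 214.2]]
top 341 271 [[339.7, 271.9], [343.8, 271.0]]
```

View pics/l.png

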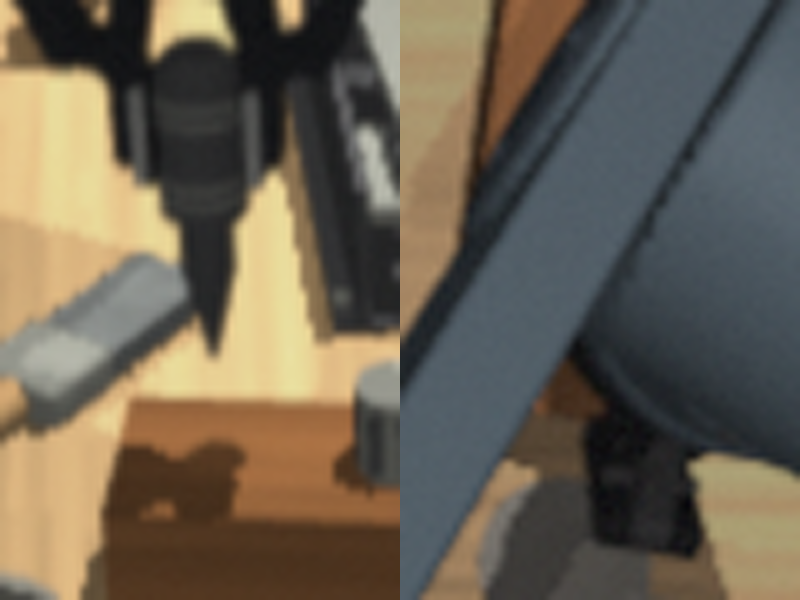

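The side view shows the drift upright in the fingers, tip at side pixel (237,235), which is within 1 px of the prediction. The arm hides it from the top camera. Next I'll find the slot from the side view and plan the transfer.

```bash
python3 - <<'E'
from h import *
S=np.load("side_avg.npz");g=S["im"].mean(-1)
print(np.round(g[190:208,262:286]).astype(int))
m=(g<135)&(g>0); mm_=np.zeros((420,560),bool);mm_[192:206,268:281]=1
n,l,st,c=cv2.connectedComponentsWithStats((m&mm_).astype(np.uint8));print(st[1:],c[1:])
for cc in c[1:]: print(np.round(onz("side",*cc,.0785)*1000,1))
print("expected slot centre px from top estimate",proj("side",[.5832,.0435,.0785]))
plan([580,39.5,172],93.3,10)
E
```

```text
[[160 164 166 167 166 167 168 167 167 167 166 166 165 165 166 166 162 131
   92 106 161 182 186 187]
 [152 165 166 168 167 168 168 167 167 168 167 167 166 166 166 166 166 157
  103  94 135 179 185 187]
 [132 164 166 168 168 168 168 169 167 168 168 168 167 166 167 167 166 162
  133 100 123 177 184 187]
 [109 160 167 168 169 168 168 168 168 167 167 166 165 164 165 165 164 164
  156 113 108 158 183 187]
 [ 82 146 164 166 166 165 165 164 164 164 163 163 162 161 161 162 163 162
  159 137 101 130 180 186]
 [ 64 119 159 162 161 159 160 159 158 159 156 155 157 156 156 161 162 163
  162 154 113 124 177 186]
 [ 51 101 155 160 159 159 158 150 141 140 132 130 130 130 131 153 162 163
  163 158 126 110 159 183]
 [ 39  75 140 159 161 159 157 140 105  98  87  84  81  80  85 130 158 163
  163 160 140 112 131 180]
 [ 37  56 106 155 160 160 158 146  97  70  67  72  71  70  66  96 151 162
  164 163 156 127 125 178]
 [ 38  47  78 140 159 160 159 154 120  78  72  77  78  76  67  75 129 158
  163 164 160 140 113 159]
 [ 48  48  64 117 157 161 160 158 142 102  84  85  85  84  80  63  98 150
  162 164 163 15
[... 704 characters left out ...]
  63  47  50]]
[[280 192   1   1   1]
 [270 196   9   8  55]
 [270 204  11   2  13]] [[280.         192.        ]
 [274.03636364 199.23636364]
 [275.69230769 204.84615385]]
[601.1  79.8  78.5]
[580.9  41.3  78.5]
[582.7  11.3  78.5]
expected slot centre px from top estimate [274.7902671  198.79114083]
[21.8, 7.4, 0.5] [-0.0, -0.0, -1.2]
[21.6, 7.9, 0.5] [-0.0, -0.0, -1.2]
[21.5, 8.3, 0.5] [-0.0, -0.0, -1.2]
[21.3, 8.8, 0.5] [-0.0, -0.0, -1.2]
[21.1, 9.2, 0.5] [-0.0, -0.0, -1.2]
[20.9, 9.6, 0.5] [-0.0, -0.0, -1.2]
[20.7, 10.1, 0.6] [-0.0, -0.0, -1.2]
[20.5, 10.5, 0.5] [-0.0, -0.0, -1.2]
[20.3, 10.9, 0.6] [-0.0, -0.0, -1.2]
[20.0, 11.4, 0.5] [-0.0, -0.0, -1.2]
end [580.   39.5 172. ] yaw 93.74
```

>>> {"fn": "apply_moves", "kwargs": {
  "moves": [
    {"jaw": 0.2,"offset": [21.8,7.4,0.5],"rot": [0,0,-1.1]},
    {"jaw": 0.2,"offset": [21.6,7.9,0.5],"rot": [0,0,-1.1]},
    {"jaw": 0.2,"offset": [21.5,8.3,0.5],"rot": [0,0,-1.1]},
    {"jaw": 0.2,"offset": [21.3,8.8,0.5],"rot": [0,0,-1.1]},
    {"jaw": 0.2,"offset": [21.1,9.2,0.5],"rot": [0,0,-1.2]}
  ]
}}

```text
time_s: 5.8
eef_pos: [0.5283, -0.0628, 0.1743]
eef_rot: [-0.001, 0.723, 0.691, -0.001]
wrist_force: [-1.2, 0.2, -3.9]
opening: 0.338
grasp_force: 59.9
```

>>> {"fn": "apply_moves", "kwargs": {
  "moves": [
    {"jaw": 0.2,"offset": [20.9,9.6,0.5],"rot": [0,0,-1.2]},
    {"jaw": 0.2,"offset": [20.7,10.1,0.6],"rot": [0,0,-1.2]},
    {"jaw": 0.2,"offset": [20.5,10.5,0.5],"rot": [0,0,-1.2]},
    {"jaw": 0.2,"offset": [20.3,10.9,0.6],"rot": [0,0,-1.2]},
    {"jaw": 0.2,"offset": [20.0,11.4,0.5],"rot": [0,0,-1.2]}
  ]
}}

```text
time_s: 6.42
eef_pos: [0.5812, 0.0393, 0.1713]
eef_rot: [-0.001, 0.686, 0.728, -0.001]
wrist_force: [0.6, -0.2, -3.7]
opening: 0.341
grasp_force: 59.9
```

```bash
python3 - <<'E'
from h import *
f=[ctrl.camera("side") for _ in range(4)];im=np.mean([a for a,_ in f],0)
p,R,o=pose();print(p,R.as_euler("zyx",degrees=True),o["wrist_force"],o["torque"])
tip=[p[0]/1e3,p[1]/1e3,(p[2]-72.6)/1e3];print("tip pred",proj("side",tip),"slot pred",proj("side",[.582,.0424,.0785]), "vertical drop",proj("side",[tip[0],tip[1],.0785]))
cv2.imwrite("pics/a.png",cv2.resize(im[160:220,234:314,::-1].astype(np.uint8),(800,600),interpolation=cv2.INTER_CUBIC))
E
```

```text
[580.94292643  38.67839933 171.6089174 ] [-9.33887857e+01 -1.46672241e-01  1.79998331e+02] [ 0.32204969 -0.88154679 -3.75288576] [-0.05111538 -0.00749064 -0.0516205 ]
tip pred [274.11383725 193.13516922] slot pred [274.38812478 199.01347604] vertical drop [274.12389326 199.71769604]
```

View pics/a.png

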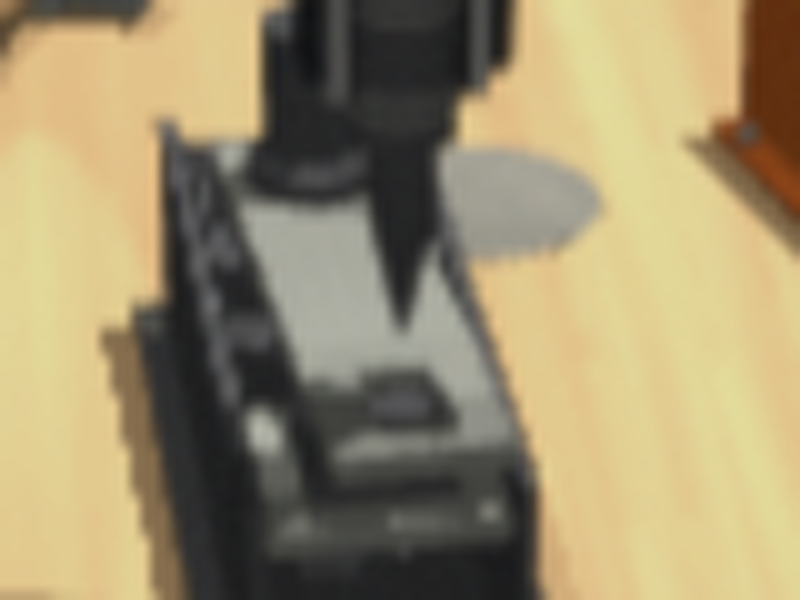

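The tip in the picture, (274.3,193.0), matches the prediction, and it stands over the middle of the slot. Descending into the slot, staying above the bush.

>>> {"fn": "apply_moves", "kwargs": {
  "moves": [
    {"jaw": 0.2,"offset": [0,0,7],"rot": [0,0,0]},
    {"jaw": 0.2,"offset": [0,0,7],"rot": [0,0,0]},
    {"jaw": 0.2,"offset": [0,0,5],"rot": [0,0,0]},
    {"jaw": 0.2,"offset": [0,0,4],"rot": [0,0,0]},
    {"jaw": 0.2,"offset": [0,0,3],"rot": [0,0,0]}
  ]
}}

```text
time_s: 7.25
eef_pos: [0.5817, 0.0384, 0.1467]
eef_rot: [-0.0, 0.686, 0.727, -0.0]
wrist_force: [-0.8, 0.1, -4.6]
opening: 0.339
grasp_force: 60.1
```

>>> {"fn": "apply_moves", "kwargs": {
  "moves": [
    {"jaw": 0.2,"offset": [0,-2,1],"rot": [0,0,0]},
    {"jaw": 0.2,"offset": [0.2,-2,0],"rot": [0,0,0]},
    {"jaw": 0.2,"offset": [0.2,-2,0],"rot": [0,0,0]},
    {"jaw": 0.2,"offset": [0.2,-1.5,0],"rot": [0,0,0]},
    {"jaw": 0.2,"offset": [0,-1,0],"rot": [0,0,0]}
  ]
}}

```text
time_s: 7.88
eef_pos: [0.5738, 0.0386, 0.1463]
eef_rot: [0.001, 0.686, 0.727, 0.001]
wrist_force: [1.2, -0.1, -4.6]
opening: 0.334
grasp_force: 60.1
```

>>> {"fn": "apply_moves", "kwargs": {
  "moves": [
    {"jaw": 0.2,"offset": [0.2,-1.5,0],"rot": [0,0,0]},
    {"jaw": 0.2,"offset": [0.2,-1,0],"rot": [0,0,0]},
    {"jaw": 0.2,"offset": [0,-1,0],"rot": [0,0,0]},
    {"jaw": 0.2,"offset": [0.2,-1,0],"rot": [0,0,0]},
    {"jaw": 0.2,"offset": [0,-1,0],"rot": [0,0,0]}
  ]
}}

```text
time_s: 8.5
eef_pos: [0.5679, 0.0387, 0.1462]
eef_rot: [0.0, 0.686, 0.727, 0.0]
wrist_force: [2.9, -0.6, -2.7]
opening: 0.333
grasp_force: 60.3
```

>>> {"fn": "apply_moves", "kwargs": {
  "moves": [
    {"jaw": 0.2,"offset": [0.2,0,1.5],"rot": [0,0,0]},
    {"jaw": 0.2,"offset": [0.2,0,1.5],"rot": [0,0,0]},
    {"jaw": 0.2,"offset": [0.2,0,1.5],"rot": [0,0,0]},
    {"jaw": 0.2,"offset": [0.2,0,1.5],"rot": [0,0,0]},
    {"jaw": 0.2,"offset": [0.2,0,1.5],"rot": [0,0,0]}
  ]
}}

```text
time_s: 9.12
eef_pos: [0.5676, 0.0399, 0.1383]
eef_rot: [-0.0, 0.686, 0.727, -0.0]
wrist_force: [2.7, 0.5, -2.3]
opening: 0.333
grasp_force: 60.3
```

```bash
cat > st.py <<'E'
from h import *
p,R,o=pose();print(o["time_s"],p.round(2),(-R.as_euler("zyx",degrees=True)).round(2),"F",o["wrist_force"].round(2),"T",o["torque"].round(3),"g",round(o["opening"],3),round(o["grasp_force"],1))
E
python3 st.py
```

```text
9.125 [567.63  39.86 138.34] [9.334e+01 1.000e-02 1.800e+02] F [ 2.73  0.47 -2.26] T [ 0.026 -0.739 -0.02 ] g 0.333 60.3
```

>>> {"fn": "apply_moves", "kwargs": {
  "moves": [
    {"jaw": 0.2,"offset": [0,0,2],"rot": [0,0,0]},
    {"jaw": 0.2,"offset": [0,0,2],"rot": [0,0,0]},
    {"jaw": 0.2,"offset": [0,0,2],"rot": [0,0,0]},
    {"jaw": 0.2,"offset": [0,0,2],"rot": [0,0,0]},
    {"jaw": 0.2,"offset": [0,0,2],"rot": [0,0,0]}
  ]
}}

```text
time_s: 9.75
eef_pos: [0.5677, 0.0398, 0.1284]
eef_rot: [0.0, 0.686, 0.727, -0.0]
wrist_force: [3.4, -0.7, -1.6]
opening: 0.334
grasp_force: 60.3
```

>>> {"fn": "apply_moves", "kwargs": {
  "moves": [
    {"jaw": 0.2,"offset": [0,0,1.5],"rot": [0,0,0]},
    {"jaw": 0.2,"offset": [0,0,1.5],"rot": [0,0,0]},
    {"jaw": 0.2,"offset": [0,0,1.5],"rot": [0,0,0]},
    {"jaw": 0.2,"offset": [0,0,1],"rot": [0,0,0]},
    {"jaw": 0.2,"offset": [0,0,1],"rot": [0,0,0]}
  ]
}}

```text
time_s: 10.38
eef_pos: [0.5677, 0.0398, 0.122]
eef_rot: [0.0, 0.686, 0.727, 0.0]
wrist_force: [2.4, -0.8, -2.3]
opening: 0.335
grasp_force: 60.3
```

```bash
python3 st.py
```

```text
10.375 [567.69  39.85 121.96] [  93.35   -0.   -180.  ] F [ 2.37 -0.81 -2.32] T [ 0.005 -0.655 -0.04 ] g 0.335 60.3
```

>>> {"fn": "apply_moves", "kwargs": {
  "moves": [
    {"jaw": 0.2,"offset": [0,0,1],"rot": [0,0,0]},
    {"jaw": 0.2,"offset": [0,0,1],"rot": [0,0,0]},
    {"jaw": 0.2,"offset": [0,0,1],"rot": [0,0,0]},
    {"jaw": 0.2,"offset": [0,0,1],"rot": [0,0,0]},
    {"jaw": 0.2,"offset": [0,0,1],"rot": [0,0,0]}
  ]
}}

```text
time_s: 11.0
eef_pos: [0.5677, 0.0398, 0.1169]
eef_rot: [0.0, 0.686, 0.727, 0.0]
wrist_force: [2.9, -0.1, -1.6]
opening: 0.339
grasp_force: 60.4
```

```bash
python3 st.py
```

```text
11.0 [567.66  39.83 116.94] [ 93.35  -0.   180.  ] F [ 2.91 -0.07 -1.63] T [ 0.032 -0.66  -0.028] g 0.339 60.4
```

>>> {"fn": "apply_moves", "kwargs": {
  "moves": [
    {"jaw": 0.2,"offset": [0,0,1],"rot": [0,0,0]},
    {"jaw": 0.2,"offset": [0,0,1],"rot": [0,0,0]},
    {"jaw": 0.2,"offset": [0,0,1],"rot": [0,0,0]},
    {"jaw": 0.2,"offset": [0,0,0.5],"rot": [0,0,0]},
    {"jaw": 0.2,"offset": [0,0,0.5],"rot": [0,0,0]}
  ]
}}

```text
time_s: 11.62
eef_pos: [0.5675, 0.0399, 0.1128]
eef_rot: [-0.0, 0.686, 0.727, -0.0]
wrist_force: [3.2, 0.4, -3.8]
opening: 0.335
grasp_force: 60.2
```

```bash
python3 st.py
```

```text
11.625 [567.48  39.87 112.83] [9.335e+01 2.000e-02 1.800e+02] F [ 3.19  0.41 -3.78] T [-0.01  -0.603 -0.001] g 0.335 60.2
```

>>> {"fn": "apply_moves", "kwargs": {
  "moves": [
    {"jaw": 0.2,"offset": [0,0,0.6],"rot": [0,0,0]},
    {"jaw": 0.2,"offset": [0,0,0.6],"rot": [0,0,0]},
    {"jaw": 0.2,"offset": [0,0,0.6],"rot": [0,0,0]},
    {"jaw": 0.2,"offset": [0,0,0.6],"rot": [0,0,0]},
    {"jaw": 0.2,"offset": [0,0,0.6],"rot": [0,0,0]}
  ]
}}

```text
time_s: 12.25
eef_pos: [0.5676, 0.0398, 0.1099]
eef_rot: [-0.0, 0.686, 0.727, -0.0]
wrist_force: [1.8, -0.2, -3.8]
opening: 0.336
grasp_force: 60.2
```

```bash
python3 st.py
```

```text
12.25 [567.57  39.82 109.9 ] [ 9.334e+01  1.000e-02 -1.800e+02] F [ 1.83 -0.18 -3.79] T [ 0.047 -0.566  0.022] g 0.336 60.2
```

>>> {"fn": "apply_moves", "kwargs": {
  "moves": [
    {"jaw": 0.2,"offset": [0,0,0.6],"rot": [0,0,0]},
    {"jaw": 0.2,"offset": [0,0,0.6],"rot": [0,0,0]},
    {"jaw": 0.2,"offset": [0,0,0.6],"rot": [0,0,0]},
    {"jaw": 0.2,"offset": [0,0,0.6],"rot": [0,0,0]},
    {"jaw": 0.2,"offset": [0,0,0.6],"rot": [0,0,0]}
  ]
}}

```text
time_s: 12.88
eef_pos: [0.5677, 0.0398, 0.107]
eef_rot: [0.0, 0.686, 0.727, -0.0]
wrist_force: [2.3, 0.0, -2.5]
opening: 0.334
grasp_force: 60.3
```

```bash
python3 st.py
```

```text
12.875 [567.67  39.77 106.99] [  93.35   -0.   -179.99] F [ 2.33  0.02 -2.55] T [-0.078 -0.459  0.008] g 0.334 60.3
```

>>> {"fn": "apply_moves", "kwargs": {
  "moves": [
    {"jaw": 0.2,"offset": [0,0,1],"rot": [0,0,0]},
    {"jaw": 0.2,"offset": [0,0,1],"rot": [0,0,0]},
    {"jaw": 0.2,"offset": [0,0,1],"rot": [0,0,0]},
    {"jaw": 0.2,"offset": [0,0,1],"rot": [0,0,0]},
    {"jaw": 0.2,"offset": [0,0,1],"rot": [0,0,0]}
  ]
}}

```text
time_s: 13.5
eef_pos: [0.5676, 0.0397, 0.102]
eef_rot: [0.0, 0.686, 0.727, -0.0]
wrist_force: [1.5, -2.4, -1.8]
opening: 0.337
grasp_force: 60.3
```

```bash
python3 st.py
```

```text
13.5 [567.64  39.65 101.97] [  93.35    0.   -179.98] F [ 1.55 -2.36 -1.79] T [-0.41  -0.392  0.029] g 0.337 60.3
```

>>> {"fn": "apply_moves", "kwargs": {
  "moves": [
    {"jaw": 0.2,"offset": [-0.3,0,1],"rot": [0,0,0]},
    {"jaw": 0.2,"offset": [0,0,1],"rot": [0,0,0]},
    {"jaw": 0.2,"offset": [0,0,1],"rot": [0,0,0]},
    {"jaw": 0.2,"offset": [0,0,1],"rot": [0,0,0]},
    {"jaw": 0.2,"offset": [0,0,1],"rot": [0,0,0]}
  ]
}}

```text
time_s: 14.12
eef_pos: [0.5677, 0.0395, 0.0969]
eef_rot: [-0.0, 0.686, 0.727, -0.0]
wrist_force: [1.7, -2.3, -2.6]
opening: 0.332
grasp_force: 60.3
```

```bash
python3 st.py
```

```text
14.125 [567.67  39.53  96.93] [ 93.34   0.   180.  ] F [ 1.66 -2.28 -2.63] T [-0.328 -0.305 -0.022] g 0.332 60.3
```

>>> {"fn": "apply_moves", "kwargs": {
  "moves": [
    {"jaw": 0.2,"offset": [-0.2,0,1],"rot": [0,0,0]},
    {"jaw": 0.2,"offset": [0,0,1],"rot": [0,0,0]},
    {"jaw": 0.2,"offset": [0,0,1],"rot": [0,0,0]},
    {"jaw": 0.2,"offset": [0,0,1],"rot": [0,0,0]},
    {"jaw": 0.2,"offset": [0,0,0.8],"rot": [0,0,0]}
  ]
}}

```text
time_s: 14.75
eef_pos: [0.5677, 0.0394, 0.0921]
eef_rot: [-0.0, 0.686, 0.727, 0.0]
wrist_force: [2.7, -0.9, -1.6]
opening: 0.333
grasp_force: 60.3
```

```bash
python3 st.py
```

```text
14.75 [567.69  39.42  92.11] [ 93.35  -0.   179.99] F [ 2.68 -0.89 -1.62] T [-0.128 -0.37   0.023] g 0.333 60.3
```

>>> {"fn": "apply_moves", "kwargs": {
  "moves": [
    {"jaw": 0.2,"offset": [0,0,0.5],"rot": [0,0,0]},
    {"jaw": 0.2,"offset": [0,0,0.4],"rot": [0,0,0]},
    {"jaw": 0.2,"offset": [0,0,0.3],"rot": [0,0,0]},
    {"jaw": 0.2,"offset": [0,0,0.2],"rot": [0,0,0]},
    {"jaw": 0.2,"offset": [0,0,0],"rot": [0,0,0]}
  ]
}}

```text
time_s: 15.38
eef_pos: [0.5677, 0.0394, 0.0911]
eef_rot: [0.0, 0.686, 0.727, 0.0]
wrist_force: [0.9, 0.0, 0.6]
opening: 0.336
grasp_force: 60.6
```

```bash
python3 st.py
```

```text
15.375 [567.72  39.4   91.05] [ 9.335e+01 -1.000e-02  1.800e+02] F [0.93 0.02 0.56] T [-0.041 -0.123  0.001] g 0.336 60.6
```

>>> {"fn": "apply_moves", "kwargs": {
  "moves": [
    {"jaw": 0.2,"offset": [0,0,0.2],"rot": [0,0,0]},
    {"jaw": 0.2,"offset": [0,0,0.2],"rot": [0,0,0]},
    {"jaw": 0.2,"offset": [0,0,0],"rot": [0,0,0]},
    {"jaw": 0.2,"offset": [0,0,0],"rot": [0,0,0]},
    {"jaw": 0.2,"offset": [0,0,0],"rot": [0,0,0]}
  ]
}}

```text
time_s: 16.0
eef_pos: [0.5677, 0.0394, 0.091]
eef_rot: [0.0, 0.686, 0.727, 0.0]
wrist_force: [-2.1, -1.1, 5.3]
opening: 0.34
grasp_force: 61.2
```

```bash
python3 st.py
```

```text
16.0 [567.74  39.35  90.95] [  93.35   -0.   -180.  ] F [-2.1  -1.09  5.34] T [-0.016  0.303  0.001] g 0.34 61.2
```

Seated: the height matches the strap and Fz rose by 9 N. The hole axis in tool coordinates is (567.7, 39.4). Withdrawing straight up.

>>> {"fn": "apply_moves", "kwargs": {
  "moves": [
    {"jaw": 0.2,"offset": [0,0,-6],"rot": [0,0,0]},
    {"jaw": 0.2,"offset": [0,0,-12],"rot": [0,0,0]},
    {"jaw": 0.2,"offset": [0,0,-20],"rot": [0,0,0]},
    {"jaw": 0.2,"offset": [0,0,-26],"rot": [0,0,0]},
    {"jaw": 0.2,"offset": [0,0,-26],"rot": [0,0,0]}
  ]
}}

```text
time_s: 16.62
eef_pos: [0.5666, 0.0396, 0.181]
eef_rot: [-0.001, 0.686, 0.727, -0.001]
wrist_force: [0.2, -0.6, -3.0]
opening: 0.335
grasp_force: 60.2
```

```bash
python3 st.py; python3 - <<'E'
from h import *
plan([476.2,-166.0,180],81.75,10)
E
```

```text
16.625 [566.56  39.6  180.99] [9.3350e+01 1.5000e-01 1.7997e+02] F [ 0.23 -0.62 -2.98] T [0.061 0.02  0.03 ] g 0.335 60.2
[-20.0, -10.2, 0.1] [-0.0, -0.0, 1.2]
[-20.2, -9.8, 0.1] [-0.0, -0.0, 1.2]
[-20.4, -9.4, 0.1] [-0.0, -0.0, 1.2]
[-20.6, -8.9, 0.1] [-0.0, -0.0, 1.2]
[-20.8, -8.5, 0.1] [-0.0, -0.0, 1.2]
[-21.0, -8.1, 0.1] [-0.0, -0.0, 1.2]
[-21.1, -7.6, 0.1] [-0.0, -0.0, 1.2]
[-21.3, -7.2, 0.1] [-0.0, -0.0, 1.2]
[-21.4, -6.8, 0.2] [-0.0, -0.0, 1.2]
[-21.5, -6.3, 0.1] [-0.0, -0.0, 1.2]
end [ 476.2 -166.   180. ] yaw 81.35
```

>>> {"fn": "apply_moves", "kwargs": {
  "moves": [
    {"jaw": 0.2,"offset": [-20.0,-10.2,0.1],"rot": [0,0,1.2]},
    {"jaw": 0.2,"offset": [-20.2,-9.8,0.1],"rot": [0,0,1.2]},
    {"jaw": 0.2,"offset": [-20.4,-9.4,0.1],"rot": [0,0,1.2]},
    {"jaw": 0.2,"offset": [-20.6,-8.9,0.1],"rot": [0,0,1.2]},
    {"jaw": 0.2,"offset": [-20.8,-8.5,0.1],"rot": [0,0,1.2]}
  ]
}}

```text
time_s: 17.25
eef_pos: [0.5213, -0.0636, 0.1799]
eef_rot: [-0.001, 0.723, 0.69, -0.0]
wrist_force: [0.3, 0.1, -4.2]
opening: 0.331
grasp_force: 60.2
```

>>> {"fn": "apply_moves", "kwargs": {
  "moves": [
    {"jaw": 0.2,"offset": [-21.0,-8.1,0.1],"rot": [0,0,1.2]},
    {"jaw": 0.2,"offset": [-21.1,-7.6,0.1],"rot": [0,0,1.1]},
    {"jaw": 0.2,"offset": [-21.3,-7.2,0.1],"rot": [0,0,1.1]},
    {"jaw": 0.2,"offset": [-21.4,-6.8,0.2],"rot": [0,0,1.1]},
    {"jaw": 0.2,"offset": [-21.5,-6.3,0.1],"rot": [0,0,1.1]}
  ]
}}

```text
time_s: 17.88
eef_pos: [0.4764, -0.1663, 0.1793]
eef_rot: [-0.001, 0.756, 0.654, -0.0]
wrist_force: [0.2, -0.7, -5.5]
opening: 0.334
grasp_force: 60.2
```

>>> {"fn": "apply_moves", "kwargs": {
  "moves": [
    {"jaw": 0.2,"offset": [0,0,0],"rot": [0,0,0]},
    {"jaw": 0.2,"offset": [0,0,0],"rot": [0,0,0]},
    {"jaw": 0.2,"offset": [0,0,10],"rot": [0,0,0]},
    {"jaw": 0.2,"offset": [0,0,10],"rot": [0,0,0]},
    {"jaw": 0.2,"offset": [0,0,5],"rot": [0,0,0]}
  ]
}}

```text
time_s: 18.5
eef_pos: [0.4769, -0.1655, 0.1529]
eef_rot: [-0.001, 0.756, 0.655, -0.0]
wrist_force: [0.4, 0.4, -4.3]
opening: 0.34
grasp_force: 60.2
```

```bash
python3 st.py; python3 - <<'E'
from h import *
f=[ctrl.camera("top") for _ in range(4)];im=np.mean([a for a,_ in f],0);np.savez("top2",im=im,d=np.median([b for _,b in f],0))
cv2.imwrite("pics/t2.png",cv2.resize(np.clip(im[200:248,213:277,::-1]*1.5,0,255).astype(np.uint8),(800,600),interpolation=cv2.INTER_CUBIC))
plan([476.2,-166.0,110],81.75,5)
E
```

```text
18.5 [ 476.95 -165.53  152.89] [8.1780e+01 1.0000e-01 1.7993e+02] F [ 0.42  0.4  -4.25] T [0.006 0.033 0.041] g 0.34 60.2
[0.0, -0.3, 8.8] [-0.0, -0.0, 0.0]
[0.0, -0.3, 8.8] [-0.0, -0.0, 0.0]
[0.0, -0.3, 8.9] [-0.0, -0.0, 0.0]
[0.0, -0.2, 8.8] [-0.0, -0.0, 0.0]
[0.0, -0.3, 8.9] [-0.0, -0.0, 0.0]
end [ 476.2 -166.   110. ] yaw 81.76
```

View pics/t2.png

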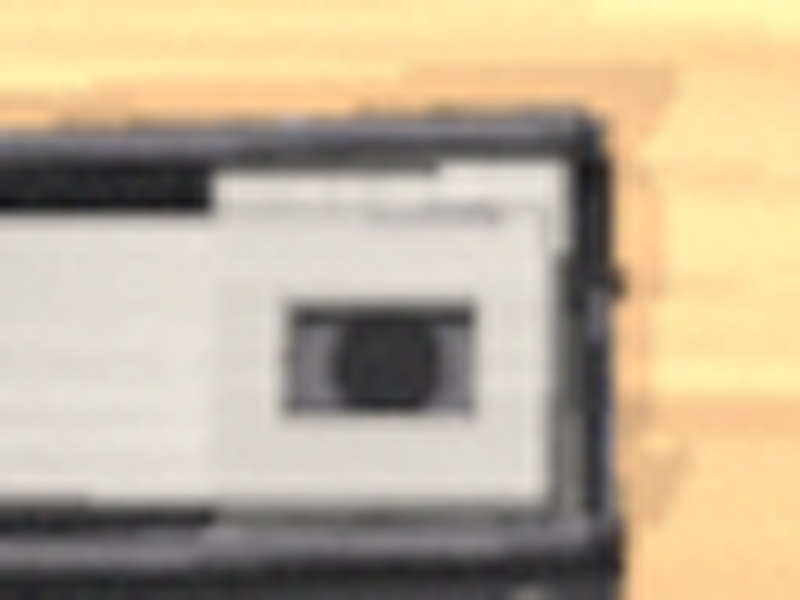

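The top view shows the slot (crop 285–473 × 305–412) with the round hole (335–440) squarely inside it, so the holes are in line. Now the drift goes back into the block.

>>> {"fn": "apply_moves", "kwargs": {
  "moves": [
    {"jaw": 0.2,"offset": [0,-0.3,4],"rot": [0,0,0]},
    {"jaw": 0.2,"offset": [0,-0.3,6],"rot": [0,0,0]},
    {"jaw": 0.2,"offset": [0,-0.1,6],"rot": [0,0,0]},
    {"jaw": 0.2,"offset": [0,0,6],"rot": [0,0,0]},
    {"jaw": 0.2,"offset": [0,0,6],"rot": [0,0,0]}
  ]
}}

```text
time_s: 19.32
eef_pos: [0.4767, -0.1662, 0.1258]
eef_rot: [-0.0, 0.756, 0.654, -0.0]
wrist_force: [-0.2, -0.2, -4.7]
opening: 0.334
grasp_force: 60.2
```

```bash
python3 st.py
```

```text
19.325 [ 476.75 -166.19  125.76] [8.1740e+01 1.0000e-02 1.7999e+02] F [-0.23 -0.25 -4.71] T [-0.067 -0.011 -0.032] g 0.334 60.2
```

>>> {"fn": "apply_moves", "kwargs": {
  "moves": [
    {"jaw": 0.2,"offset": [0,-0.2,4],"rot": [0,0,0]},
    {"jaw": 0.2,"offset": [0,-0.1,4],"rot": [0,0,0]},
    {"jaw": 0.2,"offset": [0,0,4],"rot": [0,0,0]},
    {"jaw": 0.2,"offset": [0,0,3],"rot": [0,0,0]},
    {"jaw": 0.2,"offset": [0,0,3],"rot": [0,0,0]}
  ]
}}

```text
time_s: 19.95
eef_pos: [0.4766, -0.1662, 0.1082]
eef_rot: [0.0, 0.756, 0.654, 0.0]
wrist_force: [-1.0, -0.4, -4.8]
opening: 0.336
grasp_force: 60.2
```

```bash
python3 st.py
```

```text
19.95 [ 476.62 -166.22  108.2 ] [ 8.1750e+01 -1.0000e-02 -1.7999e+02] F [-0.97 -0.42 -4.83] T [-0.033 -0.027 -0.033] g 0.336 60.2
```

>>> {"fn": "apply_moves", "kwargs": {
  "moves": [
    {"jaw": 0.2,"offset": [0,0,3],"rot": [0,0,0]},
    {"jaw": 0.2,"offset": [0,0,3],"rot": [0,0,0]},
    {"jaw": 0.2,"offset": [0,0,3],"rot": [0,0,0]},
    {"jaw": 0.2,"offset": [0,0,3],"rot": [0,0,0]},
    {"jaw": 0.2,"offset": [0,0,3],"rot": [0,0,0]}
  ]
}}

```text
time_s: 20.58
eef_pos: [0.4765, -0.1662, 0.0931]
eef_rot: [-0.0, 0.756, 0.654, -0.0]
wrist_force: [1.2, 0.5, -4.1]
opening: 0.339
grasp_force: 60.2
```

```bash
python3 st.py
```

```text
20.575 [ 476.52 -166.15   93.09] [ 81.75   0.   180.  ] F [ 1.21  0.46 -4.06] T [ 0.016 -0.002 -0.032] g 0.339 60.2
```

>>> {"fn": "apply_moves", "kwargs": {
  "moves": [
    {"jaw": 0.2,"offset": [0,0,3],"rot": [0,0,0]},
    {"jaw": 0.2,"offset": [0,0,3],"rot": [0,0,0]},
    {"jaw": 0.2,"offset": [0,0,3],"rot": [0,0,0]},
    {"jaw": 0.2,"offset": [0,0,3],"rot": [0,0,0]},
    {"jaw": 0.2,"offset": [0,0,1.6],"rot": [0,0,0]}
  ]
}}

```text
time_s: 21.2
eef_pos: [0.4764, -0.1661, 0.0794]
eef_rot: [-0.0, 0.756, 0.654, -0.0]
wrist_force: [-0.5, 1.1, -4.3]
opening: 0.333
grasp_force: 60.2
```

```bash
python3 st.py
```

```text
21.2 [ 476.45 -166.11   79.43] [8.1750e+01 1.0000e-02 1.7999e+02] F [-0.49  1.06 -4.32] T [ 0.09  -0.001 -0.046] g 0.333 60.2
```

>>> {"fn": "apply_moves", "kwargs": {
  "moves": [
    {"jaw": 0.2,"offset": [0,0,0.5],"rot": [0,0,0]},
    {"jaw": 0.2,"offset": [0,0,0.5],"rot": [0,0,0]},
    {"jaw": 0.4,"offset": [0,0,0],"rot": [0,0,0]},
    {"jaw": 0.6,"offset": [0,0,0],"rot": [0,0,0]},
    {"jaw": 0.6,"offset": [0,0,0],"rot": [0,0,0]}
  ]
}}

```text
time_s: 21.82
eef_pos: [0.4769, -0.1664, 0.0791]
eef_rot: [0.0, 0.756, 0.654, 0.0]
wrist_force: [-0.8, -0.2, 0.6]
opening: 0.601
grasp_force: 0.0
```

>>> {"fn": "apply_moves", "kwargs": {
  "moves": [
    {"jaw": 0.6,"offset": [0,0,-3],"rot": [0,0,0]},
    {"jaw": 0.6,"offset": [0,0,-10],"rot": [0,0,0]},
    {"jaw": 0.6,"offset": [0,0,-16],"rot": [0,0,0]},
    {"jaw": 0.6,"offset": [0,0,-20],"rot": [0,0,0]},
    {"jaw": 0.6,"offset": [0,0,-18],"rot": [0,0,0]}
  ]
}}

```text
time_s: 22.45
eef_pos: [0.477, -0.1665, 0.1477]
eef_rot: [0.001, 0.756, 0.654, 0.0]
wrist_force: [-0.5, 0.3, -0.0]
opening: 0.599
grasp_force: 0.0
```

```bash
python3 st.py; python3 - <<'E'
from h import *
plan([540.7,-174.6,140],81.8,5)
E
```

```text
22.45 [ 477.   -166.46  147.72] [ 8.1750e+01 -8.0000e-02 -1.7995e+02] F [-0.49  0.25 -0.05] T [0.007 0.022 0.017] g 0.599 0.0
[0.2, 12.8, 1.6] [0.0, 0.0, -0.0]
[0.2, 12.8, 1.6] [0.0, 0.0, -0.0]
[0.2, 12.9, 1.5] [0.0, 0.0, -0.0]
[0.2, 12.8, 1.6] [0.0, 0.0, -0.0]
[0.3, 12.9, 1.5] [0.0, 0.0, -0.0]
end [ 540.7 -174.6  140. ] yaw 81.75
```

>>> {"fn": "apply_moves", "kwargs": {
  "moves": [
    {"jaw": 0.6,"offset": [0.2,12.8,0],"rot": [0,0,0]},
    {"jaw": 0.6,"offset": [0.2,12.8,0],"rot": [0,0,0]},
    {"jaw": 0.6,"offset": [0.2,12.9,0],"rot": [0,0,0]},
    {"jaw": 0.6,"offset": [0.2,12.8,0],"rot": [0,0,0]},
    {"jaw": 0.6,"offset": [0.3,12.9,0],"rot": [0,0,0]}
  ]
}}

```text
time_s: 23.08
eef_pos: [0.541, -0.1743, 0.1451]
eef_rot: [-0.0, 0.756, 0.654, -0.0]
wrist_force: [-0.2, 0.5, 0.8]
opening: 0.6
grasp_force: 0.0
```

```bash
python3 st.py; python3 - <<'E'
from h import *
f=[ctrl.camera("side") for _ in range(3)];im=np.mean([a for a,_ in f],0)
print(proj("side",[.5407,-.1746,.1]),proj("side",[.5407,-.1746,.066]))
cv2.imwrite("pics/b.png",cv2.resize(im[190:280,205:325,::-1].astype(np.uint8),(800,600),interpolation=cv2.INTER_CUBIC))
plan([540.7,-174.6,69.5],81.8,5)
E
```

```text
23.075 [ 540.97 -174.27  145.09] [8.1750e+01 5.0000e-02 1.7997e+02] F [-0.17  0.47  0.81] T [ 0.018 -0.002  0.003] g 0.6 0.0
[264.95393848 239.1661012 ] [265.12956555 251.09618408]
[-0.1, 0.0, 15.2] [-0.0, -0.0, -0.0]
[-0.1, 0.0, 15.2] [-0.0, -0.0, -0.0]
[-0.0, 0.0, 15.2] [-0.0, -0.0, -0.0]
[-0.1, 0.1, 15.1] [-0.0, -0.0, -0.0]
[-0.0, 0.0, 15.2] [-0.0, -0.0, -0.0]
end [ 540.7 -174.6   69.5] yaw 81.77
```

View pics/b.png

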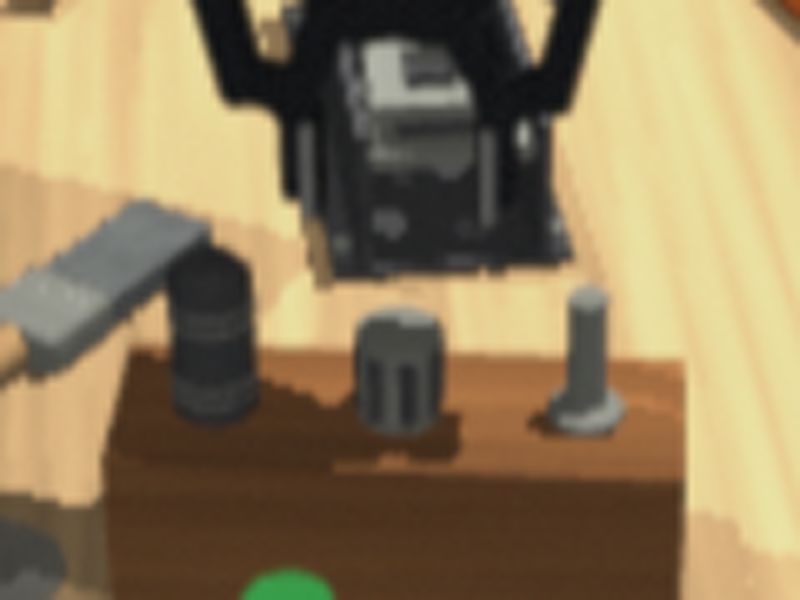

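The drift is back upright on its shoulder (crop 215,340) and the jaws are over the bolt (400,370). However, the finger knuckles would come too near the drift's handle at bolt depth. I'll turn 90° so the jaws close across the block.

>>> {"fn": "apply_moves", "kwargs": {
  "moves": [
    {"jaw": 0.6,"offset": [0,0,0],"rot": [0,0,10]},
    {"jaw": 0.6,"offset": [0,0,0],"rot": [0,0,10]},
    {"jaw": 0.6,"offset": [0,0,0],"rot": [0,0,10]},
    {"jaw": 0.6,"offset": [0,0,0],"rot": [0,0,10]},
    {"jaw": 0.6,"offset": [0,0,0],"rot": [0,0,10]}
  ]
}}

```text
time_s: 23.85
eef_pos: [0.5398, -0.1742, 0.1456]
eef_rot: [-0.0, 0.963, 0.271, -0.0]
wrist_force: [-0.3, -0.3, 0.5]
opening: 0.6
grasp_force: 0.0
```

>>> {"fn": "apply_moves", "kwargs": {
  "moves": [
    {"jaw": 0.6,"offset": [0,0,0],"rot": [0,0,10]},
    {"jaw": 0.6,"offset": [0,0,0],"rot": [0,0,10]},
    {"jaw": 0.6,"offset": [0,0,0],"rot": [0,0,10]},
    {"jaw": 0.6,"offset": [0,0,0],"rot": [0,0,10]},
    {"jaw": 0.6,"offset": [0,0,0],"rot": [0,0,0]}
  ]
}}

```text
time_s: 24.48
eef_pos: [0.5399, -0.1742, 0.1457]
eef_rot: [-0.0, 0.997, -0.071, -0.0]
wrist_force: [0.3, -0.3, -0.7]
opening: 0.603
grasp_force: 0.0
```

```bash
python3 st.py; python3 - <<'E'
from h import *
plan([540.8,-174.6,69.5],-8.2,5)
E
```

```text
24.475 [ 539.87 -174.19  145.66] [-8.1700e+00  2.0000e-02  1.7999e+02] F [ 0.32 -0.28 -0.72] T [ 0.088  0.005 -0.019] g 0.603 0.0
[0.2, 0.1, 15.2] [-0.0, 0.0, 0.0]
[0.2, 0.0, 15.2] [-0.0, 0.0, 0.0]
[0.2, 0.1, 15.3] [-0.0, 0.0, 0.0]
[0.2, 0.0, 15.2] [-0.0, 0.0, 0.0]
[0.2, 0.1, 15.3] [-0.0, 0.0, 0.0]
end [ 540.8 -174.6   69.5] yaw -8.17
```

>>> {"fn": "apply_moves", "kwargs": {
  "moves": [
    {"jaw": 0.6,"offset": [0.2,0.1,17],"rot": [0,0,0]},
    {"jaw": 0.6,"offset": [0.2,0,17],"rot": [0,0,0]},
    {"jaw": 0.6,"offset": [0.2,0.1,17],"rot": [0,0,0]},
    {"jaw": 0.6,"offset": [0.2,0,15],"rot": [0,0,0]},
    {"jaw": 0.6,"offset": [0.2,0.1,9],"rot": [0,0,0]}
  ]
}}

```text
time_s: 25.1
eef_pos: [0.5406, -0.1744, 0.0691]
eef_rot: [-0.0, 0.997, -0.072, -0.001]
wrist_force: [0.3, 0.4, -1.0]
opening: 0.597
grasp_force: 0.0
```

>>> {"fn": "apply_moves", "kwargs": {
  "moves": [
    {"jaw": 0.45,"offset": [0,0,0],"rot": [0,0,0]},
    {"jaw": 0.2,"offset": [0,0,0],"rot": [0,0,0]},
    {"jaw": 0.2,"offset": [0,0,0],"rot": [0,0,0]},
    {"jaw": 0.2,"offset": [0,0,0],"rot": [0,0,0]},
    {"jaw": 0.2,"offset": [0,0,0],"rot": [0,0,0]}
  ]
}}

```text
time_s: 25.72
eef_pos: [0.5413, -0.1748, 0.071]
eef_rot: [0.0, 0.997, -0.072, 0.0]
wrist_force: [0.0, 0.3, -0.3]
opening: 0.33
grasp_force: 59.2
```

```bash
python3 st.py
```

```text
25.725 [ 541.34 -174.78   70.99] [-8.2500e+00 -2.0000e-02 -1.7999e+02] F [ 0.01  0.32 -0.35] T [0.008 0.044 0.019] g 0.33 59.2
```

>>> {"fn": "apply_moves", "kwargs": {
  "moves": [
    {"jaw": 0.2,"offset": [0,0,-8],"rot": [0,0,0]},
    {"jaw": 0.2,"offset": [0,0,-14],"rot": [0,0,0]},
    {"jaw": 0.2,"offset": [0,0,-18],"rot": [0,0,0]},
    {"jaw": 0.2,"offset": [0,0,-18],"rot": [0,0,0]},
    {"jaw": 0.2,"offset": [0,0,-14],"rot": [0,0,0]}
  ]
}}

```text
time_s: 26.35
eef_pos: [0.5417, -0.175, 0.1447]
eef_rot: [0.0, 0.997, -0.072, 0.001]
wrist_force: [-0.0, 0.0, -2.0]
opening: 0.336
grasp_force: 59.2
```

```bash
python3 st.py; python3 - <<'E'
from h import *
plan([568.3,39.6,138],3.3,10)
E
```

```text
26.35 [ 541.71 -175.    144.71] [-8.2500e+00 -1.0000e-01 -1.7994e+02] F [-0.04  0.01 -2.03] T [ 0.02  -0.031  0.003] g 0.336 59.2
[-0.4, -21.6, 0.7] [0.0, -0.0, -1.2]
[-0.0, -21.6, 0.6] [0.0, -0.0, -1.2]
[0.5, -21.6, 0.7] [0.0, -0.0, -1.2]
[0.9, -21.6, 0.6] [0.0, -0.0, -1.2]
[1.3, -21.6, 0.7] [0.0, -0.0, -1.2]
[1.8, -21.6, 0.6] [0.0, -0.0, -1.2]
[2.3, -21.5, 0.7] [0.0, -0.0, -1.2]
[2.7, -21.5, 0.6] [0.0, -0.0, -1.2]
[3.2, -21.4, 0.7] [0.0, -0.0, -1.2]
[3.5, -21.3, 0.6] [0.0, -0.0, -1.2]
end [568.2  39.6 138. ] yaw 3.75
```

>>> {"fn": "apply_moves", "kwargs": {
  "moves": [
    {"jaw": 0.2,"offset": [-0.4,-21.6,0.7],"rot": [0,0,-1.2]},
    {"jaw": 0.2,"offset": [0,-21.6,0.6],"rot": [0,0,-1.2]},
    {"jaw": 0.2,"offset": [0.5,-21.6,0.7],"rot": [0,0,-1.2]},
    {"jaw": 0.2,"offset": [0.9,-21.6,0.6],"rot": [0,0,-1.2]},
    {"jaw": 0.2,"offset": [1.3,-21.6,0.7],"rot": [0,0,-1.2]}
  ]
}}

```text
time_s: 26.98
eef_pos: [0.5537, -0.0649, 0.1383]
eef_rot: [-0.0, 1.0, -0.018, -0.001]
wrist_force: [0.7, -0.8, -2.1]
opening: 0.331
grasp_force: 59.3
```

>>> {"fn": "apply_moves", "kwargs": {
  "moves": [
    {"jaw": 0.2,"offset": [1.8,-21.6,0.6],"rot": [0,0,-1.2]},
    {"jaw": 0.2,"offset": [2.3,-21.5,0.7],"rot": [0,0,-1.1]},
    {"jaw": 0.2,"offset": [2.7,-21.5,0.6],"rot": [0,0,-1.1]},
    {"jaw": 0.2,"offset": [3.2,-21.4,0.7],"rot": [0,0,-1.1]},
    {"jaw": 0.2,"offset": [3.5,-21.3,0.6],"rot": [0,0,-1.1]}
  ]
}}

```text
time_s: 27.6
eef_pos: [0.5668, 0.0424, 0.135]
eef_rot: [-0.0, 1.0, 0.031, -0.001]
wrist_force: [-0.4, 0.2, -2.3]
opening: 0.33
grasp_force: 59.3
```

>>> {"fn": "apply_moves", "kwargs": {
  "moves": [
    {"jaw": 0.2,"offset": [0,0,0],"rot": [0,0,0]},
    {"jaw": 0.2,"offset": [0,0,0],"rot": [0,0,0]},
    {"jaw": 0.2,"offset": [0,0,0],"rot": [0,0,0]},
    {"jaw": 0.2,"offset": [0,0,4],"rot": [0,0,0]},
    {"jaw": 0.2,"offset": [0,0,4],"rot": [0,0,0]}
  ]
}}

```text
time_s: 28.22
eef_pos: [0.5679, 0.0394, 0.1279]
eef_rot: [0.0, 1.0, 0.029, -0.0]
wrist_force: [-0.1, -0.1, -2.6]
opening: 0.332
grasp_force: 59.4
```

```bash
python3 st.py; python3 - <<'E'
from h import *
f=[ctrl.camera("side") for _ in range(4)];im=np.mean([a for a,_ in f],0)
p,R,o=pose();print(proj("side",[(p[0]-.5)/1e3,p[1]/1e3,(p[2]-39)/1e3]),p)
cv2.imwrite("pics/c.png",cv2.resize(im[160:220,234:314,::-1].astype(np.uint8),(800,600),interpolation=cv2.INTER_CUBIC))
plan([568.3,39.6,120],3.3,5)
E
```

```text
28.225 [567.88  39.42 127.86] [ 3.3e+00  1.0e-02 -1.8e+02] F [-0.05 -0.08 -2.61] T [0.023 0.035 0.003] g 0.332 59.4
[269.0596663  196.41268656] [567.80354551  39.70985148 127.96421081]
[0.1, 0.0, 1.6] [-0.0, 0.0, 0.0]
[0.1, 0.0, 1.6] [-0.0, 0.0, 0.0]
[0.1, 0.0, 1.6] [-0.0, 0.0, 0.0]
[0.1, 0.1, 1.6] [-0.0, 0.0, 0.0]
[0.1, 0.0, 1.6] [-0.0, 0.0, 0.0]
end [568.3  39.6 120. ] yaw 3.33
```

View pics/c.png

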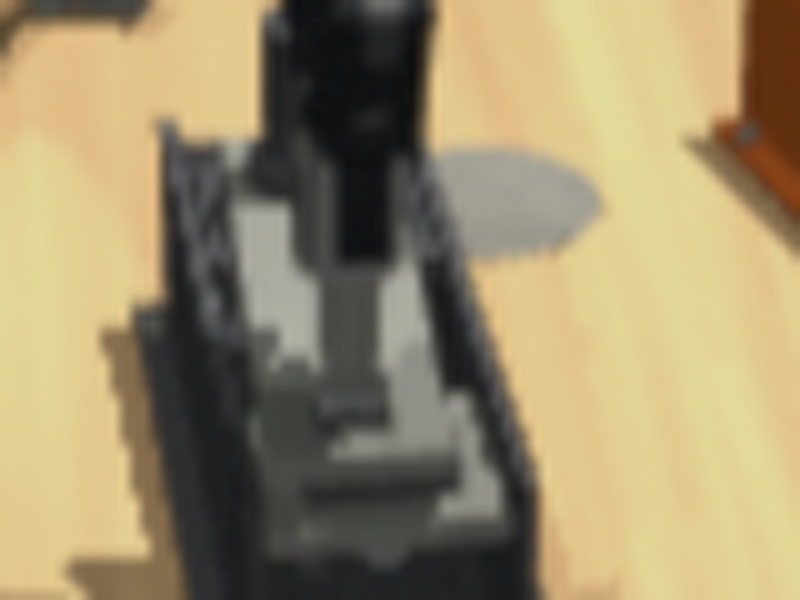

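The bolt shank (crop x≈352) hangs right over the slot (x≈355, y≈410). Lowering gently.

>>> {"fn": "apply_moves", "kwargs": {
  "moves": [
    {"jaw": 0.2,"offset": [0.2,0,3],"rot": [0,0,0]},
    {"jaw": 0.2,"offset": [0.1,0,3],"rot": [0,0,0]},
    {"jaw": 0.2,"offset": [0.1,0,3],"rot": [0,0,0]},
    {"jaw": 0.2,"offset": [0,0,2],"rot": [0,0,0]},
    {"jaw": 0.2,"offset": [0,0,2],"rot": [0,0,0]}
  ]
}}

```text
time_s: 29.05
eef_pos: [0.5683, 0.0399, 0.115]
eef_rot: [-0.0, 1.0, 0.029, -0.0]
wrist_force: [0.3, -0.5, -1.4]
opening: 0.332
grasp_force: 59.4
```

```bash
python3 st.py
```

```text
29.05 [568.34  39.88 115.04] [   3.35    0.   -180.  ] F [ 0.27 -0.49 -1.45] T [ 0.038 -0.024  0.039] g 0.332 59.4
```

>>> {"fn": "apply_moves", "kwargs": {
  "moves": [
    {"jaw": 0.2,"offset": [0,0,1.2],"rot": [0,0,0]},
    {"jaw": 0.2,"offset": [0,0,1.2],"rot": [0,0,0]},
    {"jaw": 0.2,"offset": [0,0,1.2],"rot": [0,0,0]},
    {"jaw": 0.2,"offset": [0,0,1.2],"rot": [0,0,0]},
    {"jaw": 0.2,"offset": [0,0,1.2],"rot": [0,0,0]}
  ]
}}

```text
time_s: 29.68
eef_pos: [0.5683, 0.0399, 0.1091]
eef_rot: [-0.0, 1.0, 0.029, 0.0]
wrist_force: [-0.2, 0.1, -2.0]
opening: 0.337
grasp_force: 59.4
```

```bash
python3 st.py
```

```text
29.675 [568.35  39.87 109.14] [  3.34  -0.   180.  ] F [-0.17  0.08 -2.02] T [-0.006  0.003  0.007] g 0.337 59.4
```

Foot at about 70 mm, entering the bush with no contact.

>>> {"fn": "apply_moves", "kwargs": {
  "moves": [
    {"jaw": 0.2,"offset": [0,0,1.2],"rot": [0,0,0]},
    {"jaw": 0.2,"offset": [0,0,1.2],"rot": [0,0,0]},
    {"jaw": 0.2,"offset": [0,0,1.2],"rot": [0,0,0]},
    {"jaw": 0.2,"offset": [0,0,1.2],"rot": [0,0,0]},
    {"jaw": 0.2,"offset": [0,0,1.2],"rot": [0,0,0]}
  ]
}}

```text
time_s: 30.3
eef_pos: [0.5684, 0.0399, 0.1031]
eef_rot: [-0.0, 1.0, 0.029, 0.0]
wrist_force: [0.5, -0.4, -3.0]
opening: 0.332
grasp_force: 59.4
```

```bash
python3 st.py
```

```text
30.3 [568.37  39.86 103.12] [  3.34  -0.   180.  ] F [ 0.55 -0.42 -2.99] T [ 0.019  0.016 -0.048] g 0.332 59.4
```

>>> {"fn": "apply_moves", "kwargs": {
  "moves": [
    {"jaw": 0.2,"offset": [0,0,2],"rot": [0,0,0]},
    {"jaw": 0.2,"offset": [0,0,2],"rot": [0,0,0]},
    {"jaw": 0.2,"offset": [0,0,2],"rot": [0,0,0]},
    {"jaw": 0.2,"offset": [0,0,2],"rot": [0,0,0]},
    {"jaw": 0.2,"offset": [0,0,2],"rot": [0,0,0]}
  ]
}}

```text
time_s: 30.92
eef_pos: [0.5683, 0.0399, 0.093]
eef_rot: [-0.0, 1.0, 0.029, -0.0]
wrist_force: [0.5, -0.7, -1.2]
opening: 0.33
grasp_force: 59.4
```

```bash
python3 st.py
```

```text
30.925 [568.33  39.86  93.04] [  3.34   0.   180.  ] F [ 0.48 -0.73 -1.17] T [-0.043  0.003 -0.045] g 0.33 59.4
```

>>> {"fn": "apply_moves", "kwargs": {
  "moves": [
    {"jaw": 0.2,"offset": [0,0,2],"rot": [0,0,0]},
    {"jaw": 0.2,"offset": [0,0,2],"rot": [0,0,0]},
    {"jaw": 0.2,"offset": [0,0,2],"rot": [0,0,0]},
    {"jaw": 0.2,"offset": [0,0,1.5],"rot": [0,0,0]},
    {"jaw": 0.2,"offset": [0,0,1],"rot": [0,0,0]}
  ]
}}

```text
time_s: 31.55
eef_pos: [0.5683, 0.0399, 0.0846]
eef_rot: [-0.0, 1.0, 0.029, -0.0]
wrist_force: [0.5, 0.3, -1.3]
opening: 0.333
grasp_force: 59.4
```

```bash
python3 st.py
```

```text
31.55 [568.33  39.87  84.59] [  3.35   0.   180.  ] F [ 0.47  0.3  -1.31] T [0.008 0.033 0.06 ] g 0.333 59.4
```

>>> {"fn": "apply_moves", "kwargs": {
  "moves": [
    {"jaw": 0.2,"offset": [0,0,0.5],"rot": [0,0,0]},
    {"jaw": 0.2,"offset": [0,0,0.4],"rot": [0,0,0]},
    {"jaw": 0.2,"offset": [0,0,0.3],"rot": [0,0,0]},
    {"jaw": 0.2,"offset": [0,0,0.2],"rot": [0,0,0]},
    {"jaw": 0.2,"offset": [0,0,0],"rot": [0,0,0]}
  ]
}}

```text
time_s: 32.17
eef_pos: [0.5684, 0.0399, 0.0835]
eef_rot: [0.0, 1.0, 0.029, 0.0]
wrist_force: [-1.1, 0.2, 0.3]
opening: 0.331
grasp_force: 59.4
```

```bash
python3 st.py
```

```text
32.175 [568.39  39.88  83.47] [ 3.35e+00 -1.00e-02 -1.80e+02] F [-1.06  0.18  0.32] T [ 0.064  0.114 -0.012] g 0.331 59.4
```

Seated at the expected height, with Fz rising. A last small nudge, then release and retreat.

>>> {"fn": "apply_moves", "kwargs": {
  "moves": [
    {"jaw": 0.2,"offset": [0,0,0.2],"rot": [0,0,0]},
    {"jaw": 0.2,"offset": [0,0,0],"rot": [0,0,0]},
    {"jaw": 0.4,"offset": [0,0,0],"rot": [0,0,0]},
    {"jaw": 0.6,"offset": [0,0,0],"rot": [0,0,0]},
    {"jaw": 0.6,"offset": [0,0,0],"rot": [0,0,0]}
  ]
}}

```text
time_s: 32.8
eef_pos: [0.5684, 0.0399, 0.083]
eef_rot: [-0.0, 1.0, 0.029, 0.0]
wrist_force: [-0.9, 0.3, 0.3]
opening: 0.601
grasp_force: 0.0
```

>>> {"fn": "apply_moves", "kwargs": {
  "moves": [
    {"jaw": 0.6,"offset": [0,0,-5],"rot": [0,0,0]},
    {"jaw": 0.6,"offset": [0,0,-15],"rot": [0,0,0]},
    {"jaw": 0.6,"offset": [0,0,-25],"rot": [0,0,0]},
    {"jaw": 0.6,"offset": [0,0,-40],"rot": [0,0,0]},
    {"jaw": 0.6,"offset": [0,0,-40],"rot": [0,0,0]}
  ]
}}

```text
time_s: 33.42
eef_pos: [0.5684, 0.0399, 0.2105]
eef_rot: [0.0, 1.0, 0.029, 0.0]
wrist_force: [0.9, -0.8, -0.2]
opening: 0.6
grasp_force: 0.0
```

```bash
python3 st.py; python3 - <<'E'
from h import *
f=[ctrl.camera("side") for _ in range(4)];im=np.mean([a for a,_ in f],0);w=cloud("side",np.median([b for _,b in f],0))
for n,(u,v) in dict(bolt=proj("side",[.568,.04,.1125]),drift=proj("side",[.4765,-.166,.126])).items():
    a=w[int(v)-7:int(v)+8,int(u)-7:int(u)+8,2];print(n,u,v,"top z",np.percentile(a[np.isfinite(a)],97)*1000)
cv2.imwrite("pics/e.png",cv2.resize(im[145:280,195:375,::-1].astype(np.uint8),(800,600),interpolation=cv2.INTER_CUBIC))
E
```

```text
33.425 [568.42  39.86 210.47] [ 3.3500e+00 -6.0000e-02 -1.7999e+02] F [ 0.95 -0.76 -0.16] T [-0.011 -0.047  0.016] g 0.6 0.0
bolt 269.2467004784221 188.71452803656393 top z 112.32736398586705
drift 236.25733251321873 229.104799992962 top z 126.17578490928445
```

View pics/e.png

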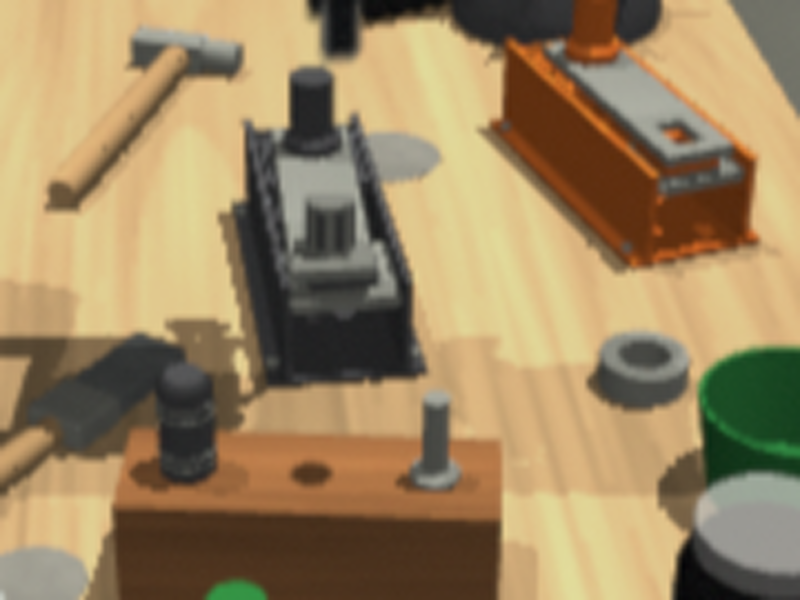

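The bolt head sits flat on the strap (crop 330,225; top at 112 mm, as expected). The drift stands in the block (188,420; top at 126 mm), and the gripper is clear.

```bash
python3 -c "
from bench import ctrl
print(ctrl.hand_in())"
```

```text
the job is handed in; nothing more can be done
None
```

The job is handed in: the drift pulled the holes into line and stands back in the block, and the bolt is fully home through both holes, with contact forces of about 10 N or less throughout.

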